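# Scoop ice for the table bucket and hang up the scoop

## Task

With the metal scoop, bring at least three ice cubes from the grey freezer bin into the round steel bucket; do not touch the ice with the gripper, drop none on the counter, and leave the remaining cubes in the bin. After that, stand the scoop upright on the bare counter and let go of it, take it again lower on its handle so that the eye is free, and hang it by its eye on the peg of the wooden stand. Leave the milk bottle, the food box and the jar where they are.

Things in the scene. Friction and masses are not known exactly. Their poses are not given: they have to be found in the camera images.
- scoop: Metal ice scoop, 220 g, standing. Bowl 84 long (x), 78 wide (y) at the flared mouth, 66 at the back; floor 3 thick, sharp front lip; walls 3 thick, 40 high (sides from x -28 back); open to -x and up. At the back a flat upright handle: x 41 to 51, 18 wide (y), up to z 172, then a flat ring, the eye: centre z 190, outside 40, hole 22 along x. Origin: centre of the bowl's underside; z up.
- scoop_eye (a point): Centre of the hole of the scoop's eye (scoop frame x 46, y 0, z 190 mm).
- scoop_lip (a point): Middle of the scoop's front lip (scoop frame x -42, y 0, z 0 mm).
- bin: Grey open plastic freezer bin, fixed: outside 250 (x) by 126 (y) by 80 high, walls 5 (inside 240 by 116), inner floor 10 above the counter. Ice cubes lie in its -x part (the side nearer the robot); its +x part is clear. Origin: centre of the underside.
- bucket: Round steel ice bucket, fixed, open at the top: 110 high, outer diameter 136 at the rim and 120 at the foot, wall 4, floor 10 thick. Origin: centre of the underside, z up.
- bucket_rim (a point): Centre of the bucket's mouth, at rim height (110 above the counter).
- stand: Wooden stand, fixed: base 120 (x) by 110 (y) by 12, a post 18 square at x = 36 to 54, 300 high, and a steel peg 9 thick that leaves the post's front at height 244 and runs 66 mm towards the stand's -x, rising 15 degrees to its round tip. Origin: centre of the base's underside.
- peg_tip (a point): Tip centre of the peg (stand frame x -30, y 0, z 261 mm).
- ice0: An ice cube, 25 mm, 16 g, slippery. Origin: its centre.
- ice1: An ice cube, 25 mm, 16 g, slippery. Origin: its centre.
- ice2: An ice cube, 25 mm, 16 g, slippery. Origin: its centre.
- ice3: An ice cube, 25 mm, 16 g, slippery. Origin: its centre.
- ice4: An ice cube, 25 mm, 16 g, slippery. Origin: its centre.
- ice5: An ice cube, 25 mm, 16 g, slippery. Origin: its centre.
- milk: Bystander: white milk bottle with a blue cap, 66 across, 180 high, upright. Origin: centre of the underside.
- foodbox: Bystander: blue food box with a clear lid, 94 by 74 by 62 high. Origin: centre of the underside.
- jar: Bystander: amber glass jar with a steel lid, 72 across, 100 high. Origin: centre of the underside.

How it is judged:
On the way, in this order (a step that is already met when the one before it is completed fails the run):
1. At least three ice cubes lie in the bucket (((horizontal distance between each of ice0, ice1, ice2 and bucket below 0.064 m and z of each of ice0, ice1, ice2 in the frame of bucket below 0.1 m and linear speed of each of ice0, ice1, ice2 below 0.05 m/s) or (horizontal distance between each of ice3, ice4, ice5 and bucket below 0.064 m and z of each of ice3, ice4, ice5 in the frame of bucket below 0.1 m and linear speed of each of ice3, ice4, ice5 below 0.05 m/s) or (((horizontal distance between each of ice0, ice1 and bucket below 0.064 m and z of each of ice0, ice1 in the frame of bucket below 0.1 m and linear speed of each of ice0, ice1 below 0.05 m/s) or (horizontal distance between each of ice0, ice2 and bucket below 0.064 m and z of each of ice0, ice2 in the frame of bucket below 0.1 m and linear speed of each of ice0, ice2 below 0.05 m/s) or (horizontal distance between each of ice1, ice2 and bucket below 0.064 m and z of each of ice1, ice2 in the frame of bucket below 0.1 m and linear speed of each of ice1, ice2 below 0.05 m/s)) and ((horizontal distance between ice3 and bucket below 0.064 m and z of ice3 in the frame of bucket below 0.1 m and linear speed of ice3 below 0.05 m/s) or (horizontal distance between ice4 and bucket below 0.064 m and z of ice4 in the frame of bucket below 0.1 m and linear speed of ice4 below 0.05 m/s) or (horizontal distance between ice5 and bucket below 0.064 m and z of ice5 in the frame of bucket below 0.1 m and linear speed of ice5 below 0.05 m/s))) or (((horizontal distance between ice0 and bucket below 0.064 m and z of ice0 in the frame of bucket below 0.1 m and linear speed of ice0 below 0.05 m/s) or (horizontal distance between ice1 and bucket below 0.064 m and z of ice1 in the frame of bucket below 0.1 m and linear speed of ice1 below 0.05 m/s) or (horizontal distance between ice2 and bucket below 0.064 m and z of ice2 in the frame of bucket below 0.1 m and linear speed of ice2 below 0.05 m/s)) and ((horizontal distance between each of ice3, ice4 and bucket below 0.064 m and z of each of ice3, ice4 in the frame of bucket below 0.1 m and linear speed of each of ice3, ice4 below 0.05 m/s) or (horizontal distance between each of ice3, ice5 and bucket below 0.064 m and z of each of ice3, ice5 in the frame of bucket below 0.1 m and linear speed of each of ice3, ice5 below 0.05 m/s) or (horizontal distance between each of ice4, ice5 and bucket below 0.064 m and z of each of ice4, ice5 in the frame of bucket below 0.1 m and linear speed of each of ice4, ice5 below 0.05 m/s))))), for 0.2 s.
2. The scoop stands upright on the bare counter, let go (height (world z) of scoop between -0.005 and 0.005 m and angle between scoop's own z axis and vertical below 0.1 rad and contact force between scoop and the arm below 0.05 N and contact force between scoop and the fingers below 0.05 N and linear speed of scoop below 0.02 m/s), for 0.2 s.
At the end, for the whole second after the job is handed in: At least three ice cubes lie inside the bucket, wholly below or at its rim, and every other cube lies inside the bin; the scoop hangs still by its eye on the peg (the peg goes through the hole: eye centre within 12 mm sideways of the peg, between its tip and the post), clear of the counter (((horizontal distance between each of ice0, ice1, ice2 and bucket below 0.064 m and z of each of ice0, ice1, ice2 in the frame of bucket below 0.1 m and linear speed of each of ice0, ice1, ice2 below 0.05 m/s) or (horizontal distance between each of ice3, ice4, ice5 and bucket below 0.064 m and z of each of ice3, ice4, ice5 in the frame of bucket below 0.1 m and linear speed of each of ice3, ice4, ice5 below 0.05 m/s) or (((horizontal distance between each of ice0, ice1 and bucket below 0.064 m and z of each of ice0, ice1 in the frame of bucket below 0.1 m and linear speed of each of ice0, ice1 below 0.05 m/s) or (horizontal distance between each of ice0, ice2 and bucket below 0.064 m and z of each of ice0, ice2 in the frame of bucket below 0.1 m and linear speed of each of ice0, ice2 below 0.05 m/s) or (horizontal distance between each of ice1, ice2 and bucket below 0.064 m and z of each of ice1, ice2 in the frame of bucket below 0.1 m and linear speed of each of ice1, ice2 below 0.05 m/s)) and ((horizontal distance between ice3 and bucket below 0.064 m and z of ice3 in the frame of bucket below 0.1 m and linear speed of ice3 below 0.05 m/s) or (horizontal distance between ice4 and bucket below 0.064 m and z of ice4 in the frame of bucket below 0.1 m and linear speed of ice4 below 0.05 m/s) or (horizontal distance between ice5 and bucket below 0.064 m and z of ice5 in the frame of bucket below 0.1 m and linear speed of ice5 below 0.05 m/s))) or (((horizontal distance between ice0 and bucket below 0.064 m and z of ice0 in the frame of bucket below 0.1 m and linear speed of ice0 below 0.05 m/s) or (horizontal distance between ice1 and bucket below 0.064 m and z of ice1 in the frame of bucket below 0.1 m and linear speed of ice1 below 0.05 m/s) or (horizontal distance between ice2 and bucket below 0.064 m and z of ice2 in the frame of bucket below 0.1 m and linear speed of ice2 below 0.05 m/s)) and ((horizontal distance between each of ice3, ice4 and bucket below 0.064 m and z of each of ice3, ice4 in the frame of bucket below 0.1 m and linear speed of each of ice3, ice4 below 0.05 m/s) or (horizontal distance between each of ice3, ice5 and bucket below 0.064 m and z of each of ice3, ice5 in the frame of bucket below 0.1 m and linear speed of each of ice3, ice5 below 0.05 m/s) or (horizontal distance between each of ice4, ice5 and bucket below 0.064 m and z of each of ice4, ice5 in the frame of bucket below 0.1 m and linear speed of each of ice4, ice5 below 0.05 m/s)))) and ((horizontal distance between ice0 and bucket below 0.064 m and z of ice0 in the frame of bucket below 0.1 m and linear speed of ice0 below 0.05 m/s) or (x of ice0 in the frame of bin between -0.12 and 0.12 m and y of ice0 in the frame of bin between -0.058 and 0.058 m and z of ice0 in the frame of bin below 0.07 m)) and ((horizontal distance between ice1 and bucket below 0.064 m and z of ice1 in the frame of bucket below 0.1 m and linear speed of ice1 below 0.05 m/s) or (x of ice1 in the frame of bin between -0.12 and 0.12 m and y of ice1 in the frame of bin between -0.058 and 0.058 m and z of ice1 in the frame of bin below 0.07 m)) and ((horizontal distance between ice2 and bucket below 0.064 m and z of ice2 in the frame of bucket below 0.1 m and linear speed of ice2 below 0.05 m/s) or (x of ice2 in the frame of bin between -0.12 and 0.12 m and y of ice2 in the frame of bin between -0.058 and 0.058 m and z of ice2 in the frame of bin below 0.07 m)) and ((horizontal distance between ice3 and bucket below 0.064 m and z of ice3 in the frame of bucket below 0.1 m and linear speed of ice3 below 0.05 m/s) or (x of ice3 in the frame of bin between -0.12 and 0.12 m and y of ice3 in the frame of bin between -0.058 and 0.058 m and z of ice3 in the frame of bin below 0.07 m)) and ((horizontal distance between ice4 and bucket below 0.064 m and z of ice4 in the frame of bucket below 0.1 m and linear speed of ice4 below 0.05 m/s) or (x of ice4 in the frame of bin between -0.12 and 0.12 m and y of ice4 in the frame of bin between -0.058 and 0.058 m and z of ice4 in the frame of bin below 0.07 m)) and ((horizontal distance between ice5 and bucket below 0.064 m and z of ice5 in the frame of bucket below 0.1 m and linear speed of ice5 below 0.05 m/s) or (x of ice5 in the frame of bin between -0.12 and 0.12 m and y of ice5 in the frame of bin between -0.058 and 0.058 m and z of ice5 in the frame of bin below 0.07 m)) and x of scoop_eye in the frame of stand between -0.025 and 0.04 m and y of scoop_eye in the frame of stand between -0.012 and 0.012 m and z of scoop_eye in the frame of stand between 0.225 and 0.262 m and height (world z) of scoop above 0.02 m and linear speed of scoop below 0.05 m/s); the robot touches nothing.
It fails at once if An ice cube falls on the counter or off it (height (world z) of any of ice0, ice1, ice2, ice3, ice4, ice5 below 0.0142 m).
It fails at once if The gripper touches an ice cube (contact force between any of the fingers, the arm and ice0 above 0.3 N or contact force between any of the fingers, the arm and ice1 above 0.3 N or contact force between any of the fingers, the arm and ice2 above 0.3 N or contact force between any of the fingers, the arm and ice3 above 0.3 N or contact force between any of the fingers, the arm and ice4 above 0.3 N or contact force between any of the fingers, the arm and ice5 above 0.3 N).
It fails at once if The milk bottle, food box or jar is shifted by more than 3 cm or knocked over (distance of any of milk, foodbox, jar from where it was at the start of the episode above 0.03 m or angle between any of milk, foodbox, jar's own z axis and vertical above 0.3 rad).
It also fails if it takes over 72 s, if anything falls off the work surface, if the arm or the gripper's body presses on something with over 40 N, if the wrist force passes 120 N, or if a joint passes its speed limit or range.

## Robot

A 7-joint arm with a two-finger parallel gripper is mounted at the origin on the work surface. World frame = base frame: x ahead of the robot, y to its left, z up, the work surface at z = 0. Lengths are in m, angles in rad, forces in N, time in s.
With the tool pointing down it reaches from about 0.35 to 0.9 m from the base axis. Payload 8.1 kg.
Tool frame: the origin (TCP) lies at the very end of the fingers, on their centre line; the grasp point (between the pads) lies 19 mm behind it; z points along the fingers, y is the line along which they close (so a half turn about z gives the same grasp; the last joint's range is limited). The gripper opens to 92 mm and grips with 3 to 60 N. Pads are 19 mm wide; open, the fingers measure 130 mm over their backs; the gripper's body (75 mm by 190 mm) begins 47 mm behind the grasp point.
Start: joints at [-1.208, 0.434, 0.025, 1.573, -0.012, 1.134, -0.075], TCP at [0.281, 0.558, 0.227] pointing down, gripper open.
Joint ranges: [-2.62, 2.62], [-0.44, 2.09], [-1.27, 1.32], [0.08, 2.57], [-1.32, 4.46], [0.12, 2], [-2.74, 2.74]. Speed limits (rad/s): [2.22, 2.22, 3.01, 3.01, 3.14, 3.14, 3.14].

## Interface

Orientations are given as a rotation vector (axis times angle).
In Python, from cell import arm gives the robot as it stands.
- The arm moves only by the tool carry_out, never from a script. Its argument "commands" is a list of rows, each a list of 7 numbers: the opening, from 0 (shut) to 1 (fully open), then the shift along the tool's x, y, z each as a share of 0.025 m, from -1 to 1, then the turn, a rotation vector about the tool's x, y, z each as a share of 0.1 rad, from -1 to 1. A call has 1 to 8 rows; each row shifts and turns the commanded pose from where the row before left it, along the tool's axes as they then stand; what a row does not reach is not made up. A row lasts 1/10 s, in which the tool goes at most 50 mm and 8.59 degrees, less where a joint would pass 70% of its speed; a pose out of reach is approached as far as the arm can. A call with a number of a shift or a turn outside -1 to 1 is refused whole. A call with a gripper value outside its range is refused whole. The fingers move at their own pace and stop on an object; "squeeze" is the grip in N (left out, the last holds). Time passes only in rows, so rows that do not move let the fingers close. It gives the time, the measured TCP pose, the force, the opening and the grip force at its end, in the units of the state.
- arm.observe(): the state, without advancing time (a new reading comes with each control period).
- arm.get_image(name): name is "side" or "top"; returns a dict with "pixels" (400x640x3 uint8, red, green, blue), "range_z" (400x640 float32, m along the optical axis (not along the pixel's ray), 0 where there is no reading), "mtx" (3x3 intrinsics, pixels), "k1" (the pictures are not rectified: a ray, as slopes to the right and down, at radius r is drawn at 1 + k1 r^2 times it, then the intrinsics apply), "R" (3x3) and "t" (3): a world point X has camera coordinates R X + t. Camera axes: x right, y down, z forward; pixel columns grow to the right and rows downward; lengths in m; the calibration is good to about 2 mm. A picture is of the moment at which its call begins.
- arm.sign_off(): hands the job in; it is judged then, once.
The state is a dict: "clock": time; "joints": joint angles; "dq": joint speeds; "joint_efforts": joint torques, N m; "position": TCP position; "ee_rot": TCP orientation; "force": force on the tool from outside, world axes, zero at the start; "ft_torque": the same for the moment, N m; "width": opening from 0.0 (shut) to 1.0 (fully open); "gripper_force": force on a finger pad.
Only numpy, scipy, OpenCV 4.12 (cv2) and the standard library are available. Lean on these libraries where they do the work, as an engineer would, in place of code of your own. Each camera call takes 0.05 s, during which the arm holds its last target. There are 200 camera calls.

## Working session

There is one attempt and no reset: what is moved stays moved. The work goes in short steps, Python scripts to look and compute and a tool call to move; the robot and the scene stay as the last step left them, time stands still between calls to the robot, and variables do not carry over. Pictures are saved under pics/ and viewed, at most 10 in all, crops included, and the job is handed in when it is done.

Besides the shell and the picture viewer there is one more tool, called after "Emit:" as name(argument=value, ...), one argument or row to a line, values as JSON. carry_out: Moves the arm, as the interface text tells. Shift numbers are shares of 0.025 m and turn numbers shares of 0.1 rad, none past 1 either way. Its arguments: {"type":"object","properties":{"commands":{"type":"array"},"squeeze":{"type":"number"}},"required":["commands"]}

```bash
ls; mkdir -p pics
cat > h.py <<'E'
import numpy as np, cv2
from scipy.spatial.transform import Rotation as Ro
from cell import arm
def cloud(im):
    K,k1,R,t=im["mtx"],im["k1"],np.array(im["R"]),np.array(im["t"])
    z=im["range_z"]; v,u=np.mgrid[0:z.shape[0],0:z.shape[1]]
    xd=(u-K[0][2])/K[0][0]; yd=(v-K[1][2])/K[1][1]; x,y=xd.copy(),yd.copy()
    for _ in range(15):
        f=1+k1*(x*x+y*y); x,y=xd/f,yd/f
    P=np.stack([x*z,y*z,z],-1); W=(P-t)@R; W[z==0]=np.nan
    return W
def proj(im,X):
    c=np.array(im["R"])@np.array(X)+im["t"]; a=c[:2]/c[2]; a=a*(1+im["k1"]*(a@a)); K=im["mtx"]
    return K[0][0]*a[0]+K[0][2],K[1][1]*a[1]+K[1][2]
def save(im,name,box=None):
    p=im["pixels"][:,:,::-1].copy()
    if box: x0,y0,x1,y1=box; p=p[y0:y1,x0:x1]; s=min(800/p.shape[1],600/p.shape[0]); p=cv2.resize(p,None,fx=s,fy=s)
    cv2.imwrite("pics/"+name,p)
E
python3 - <<'E'
from h import *
import pickle
d={n:arm.get_image(n) for n in("side","top")}
pickle.dump(d,open("i0.pkl","wb"))
for n in d: save(d[n],n+"0.png"); print(n,d[n]["mtx"],d[n]["k1"],d[n]["R"],d[n]["t"], (-np.array(d[n]["R"]).T@d[n]["t"]))
print(arm.observe())
E
```

```text
pics
side [[387.7167446    0.         318.17851969]
 [  0.         387.7167446  201.02258453]
 [  0.           0.           1.        ]] -0.09649194035625125 [[ 0.79939881 -0.60073686  0.0087617 ]
 [-0.36367741 -0.49544965 -0.7888399 ]
 [ 0.47822618  0.62741124 -0.61453629]] [-0.42633895  0.32553819  0.91823453] [ 0.02008194 -0.67094041  0.82482141]
top [[381.27162757   0.         324.36779017]
 [  0.         381.27162757 196.16977281]
 [  0.           0.           1.        ]] -0.025513674819968236 [[-0.02759917 -0.9996055  -0.00520897]
 [-0.99637884  0.02792856 -0.08030697]
 [ 0.08042077  0.0029737  -0.99675657]] [0.00348119 0.52223966 1.14695585] [ 0.42820556 -0.01451629  1.18519339]
{'clock': 0.1, 'joints': array([-1.20761134,  0.43518303,  0.0249668 ,  1.5739897 , -0.01157912,
        1.13401252, -0.07509203]), 'dq': array([-0.00026463, -0.00078281, -0.00188821, -0.00433751,  0.00153105,
       -0.00199385,  0.00050955]), 'joint_efforts': array([ 2.89022035e-03, -6.69127035e+01,  9.87754539e-01, -3.15142965e+01,
       -6.05169847e-02,  3.73253028e-02,  5.03588535e-05]), 'position': array([0.28054742, 0.55798484, 0.22601126]), 'ee_rot': array([-7.25084291e-01, -3.05657791e+00,  2.25511260e-03]), 'force': array([-0.31561401, -0.32913253, -0.42535277]), 'ft_torque': array([-0.01937403, -0.05696516, -0.01547636]), 'gripper_force': 0.0, 'width': 1.0038938700072182}
```

View pics/side0.png

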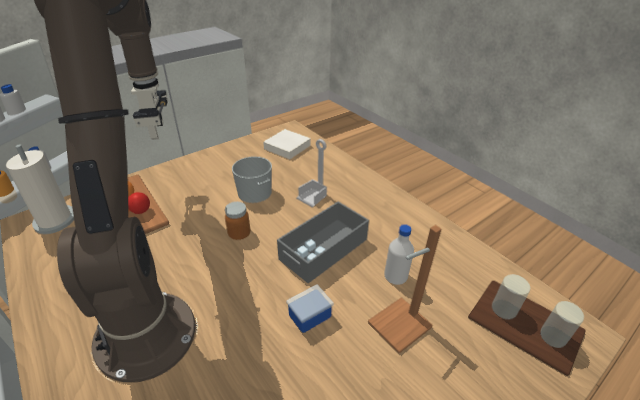

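View pics/top0.png

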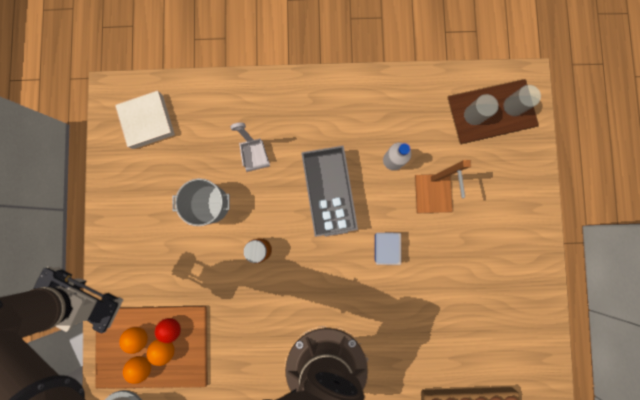

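The side view shows the scoop at about (315,180), bucket (253,180), bin (323,242) and stand at (415,310). In the top view the scoop bowl is at (253,155) with its eye at (238,127), the bucket at (201,203), bin (329,190), ice (333,213), stand base (433,193) and peg tip (463,197). Next I'll measure positions.

Run:
```python
from h import *
import pickle
d=pickle.load(open("i0.pkl","rb"))
W={n:cloud(d[n]) for n in d}
save(d["top"],"c_top.png",(225,110,365,240))
save(d["side"],"c_side.png",(290,130,450,350))
t=W["top"]; 
def blk(n,x0,y0,x1,y1): return W[n][y0:y1,x0:x1].reshape(-1,3)
def rect(P):
    r=cv2.minAreaRect(P[:,:2].astype(np.float32)); return np.round(r[0],4),np.round(r[1],4),round(r[2],2)
P=np.concatenate([blk("top",285,130,375,250),blk("side",270,195,380,285)]);P=P[(P[:,2]>.07)&(P[:,2]<.09)&(P[:,0]>.35)&(P[:,0]<.72)&(abs(P[:,1]+.02)<.14)]
P1=blk("top",295,140,360,242);P1=P1[(P1[:,2]>.07)&(P1[:,2]<.09)]
print("bin",rect(P1),np.median(P1[:,2]),len(P1))
P=blk("top",165,170,240,235);P=P[(P[:,2]>.103)&(P[:,2]<.118)]
print("bucket",cv2.minEnclosingCircle(P[:,:2].astype(np.float32)),P.mean(0),len(P))
P=blk("side",225,150,280,185);P=P[(P[:,2]>.103)&(P[:,2]<.118)];print("bucket side",cv2.minEnclosingCircle(P[:,:2].astype(np.float32)),len(P))
P=blk("top",405,160,462,222);P=P[(P[:,2]>.007)&(P[:,2]<.02)];print("base",rect(P),np.median(P[:,2]),len(P))
P=blk("top",430,150,480,185);P=P[P[:,2]>.29];print("post top",rect(P),P.mean(0),len(P))
for n,b in(("top",(450,165,475,205)),("side",(400,240,435,265))):
    P=blk(n,*b);P=P[(P[:,2]>.235)&(P[:,2]<.275)]
    if len(P): 
        P=P[np.argsort(P[:,0])]; print("peg",n,len(P),P[:3],P[-3:],np.polyfit(P[:,0],P[:,1],1))
P=blk("top",225,110,275,175); 
Q=P[(P[:,2]>.17)];print("eye top",rect(Q),Q.mean(0),Q[:,2].max(),len(Q))
Q=P[(P[:,2]>.025)&(P[:,2]<.05)];print("walls",rect(Q),len(Q))
P=blk("side",295,130,335,210)
Q=P[(P[:,2]>.165)];print("eye side",rect(Q),Q.mean(0),Q[:,2].max(),len(Q))
for a in(.06,.09,.12,.15):
    Q=P[(P[:,2]>a)&(P[:,2]<a+.02)]; print("handle",Q.mean(0),np.ptp(Q,0),len(Q))
P=blk("top",310,190,355,240);Q=P[(P[:,2]>.02)&(P[:,2]<.06)];
h,e=np.histogram(Q[:,2],10);print(h,e.round(3))
m=(W["top"][...,2]>.028)&(W["top"][...,2]<.06);m[:190]=0;m[:,:310]=0;m[:,355:]=0;m[240:]=0
px=d["top"]["pixels"].astype(int);m&=px.min(-1)>150
n,l,s,c=cv2.connectedComponentsWithStats(m.astype(np.uint8))
for i in range(1,n):
    if s[i,4]>8: print("ice",c[i].round(1),s[i,4],W["top"][l==i].mean(0).round(4))
for nm,b,lo,hi in(("milk",(380,135,415,175),.1,.2),("food",(370,228,407,270),.05,.07),("jar",(240,235,275,268),.09,.11)):
    P=blk("top",*b);P=P[(P[:,2]>lo)&(P[:,2]<hi)];print(nm,rect(P),np.median(P[:,2]))
```

```text
bin (array([ 0.5338, -0.025 ]), array([0.2503, 0.1261]), 7.69) 0.07958010537781679 488
bucket ((0.5080954432487488, 0.3475936949253082), 0.06863285601139069) [0.50950128 0.35309441 0.10860269] 268
bucket side ((0.5083991289138794, 0.34505870938301086), 0.07097753137350082) 182
base (array([ 0.5251, -0.3333]), array([0.1721, 0.1385]), 72.78) 0.01224496435742738 1252
post top (array([ 0.5674, -0.3475]), array([0.017 , 0.0189]), 0.54) [ 0.56728011 -0.34618612  0.2991921 ] 71
peg top 151 [[ 0.48871007 -0.34545016  0.26412101]
 [ 0.48882116 -0.34887789  0.26138444]
 [ 0.49096315 -0.34744568  0.26572256]] [[ 0.57140704 -0.33881856  0.25420213]
 [ 0.57244064 -0.33851059  0.24792052]
 [ 0.57337466 -0.33794553  0.24229171]] [ 0.07683203 -0.3860429 ]
peg side 208 [[ 0.48931638 -0.35076951  0.2627791 ]
 [ 0.48967176 -0.35104117  0.25989844]
 [ 0.48973115 -0.34764431  0.26279436]] [[ 0.57155506 -0.3566526   0.2435027 ]
 [ 0.57235957 -0.35682945  0.240154  ]
 [ 0.5736263  -0.35674805  0.2362994 ]] [-0.03074103 -0.33463333]
eye top (array([0.7008, 0.2147]), array([0.0114, 0.0396]), 11.58) [0.69969
[... 506 characters left out ...]
082821 0.16014224] [0.01360746 0.01986972 0.01849048] 27
[  7  12  95 254  69   7   6   4   9  22] [0.021 0.025 0.029 0.033 0.036 0.04  0.044 0.048 0.052 0.056 0.06 ]
ice [336.1 201.7] 61 [ 0.5032 -0.0461  0.0342]
ice [323.1 203.5] 50 [ 0.4989 -0.0066  0.0346]
ice [339.5 213.1] 61 [ 0.4687 -0.0553  0.034 ]
ice [326.  215.1] 58 [ 0.4637 -0.0144  0.035 ]
ice [328.2 225.2] 59 [ 0.4332 -0.0201  0.0348]
ice [341.5 223.9] 62 [ 0.4359 -0.0605  0.0349]
milk (array([ 0.6291, -0.2268]), array([0.0648, 0.06  ]), 41.53) 0.12897869661483455
food (array([ 0.3589, -0.1933]), array([0.0713, 0.0938]), 87.45) 0.06197495455353496
jar (array([0.3644, 0.1911]), array([0.0609, 0.0593]), 88.86) 0.09958136862505435
```

View pics/c_top.png

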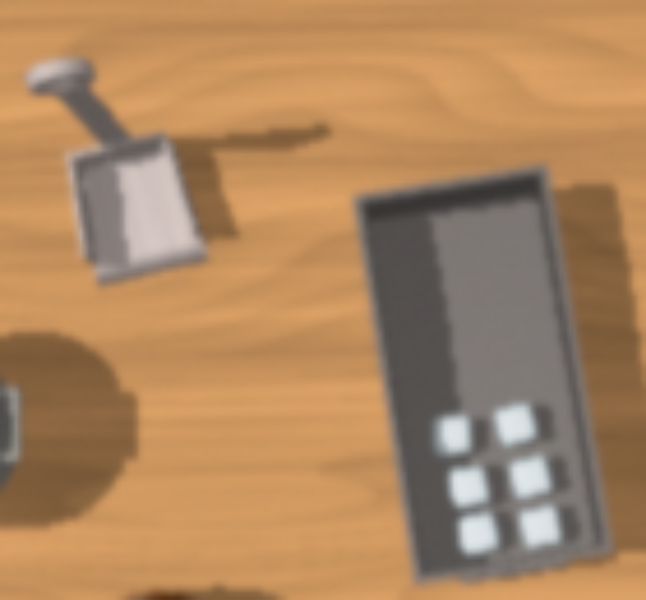

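View pics/c_side.png

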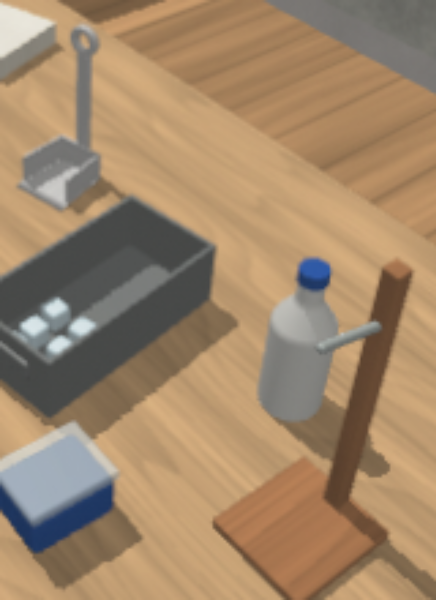

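```bash
cat >> h.py <<'E'
def down(ang,tilt=0):
    """tool y at world angle ang (deg), z down; tilt (deg) turns scoop/tool about the horizontal axis so the tool points towards +(ang) direction"""
    a=np.radians(ang); y=np.array([np.cos(a),np.sin(a),0]); z=np.array([0,0,-1.]); R=np.column_stack([np.cross(y,z),y,z])
    ax=np.cross(z,y); return Ro.from_rotvec(np.radians(tilt)*ax)*Ro.from_matrix(R)
def plan(p,R,n,s=None,grip=1.0):
    """p: TCP target; prints rows"""
    if s is None:
        o=arm.observe(); s=(o["position"],Ro.from_rotvec(o["ee_rot"]))
    p0,R0=s; w=(R0.inv()*R).as_rotvec(); d=(np.array(p)-p0)/n; rows=[]
    for k in range(n):
        Rk=R0*Ro.from_rotvec(w*k/n); rows.append([grip]+[round(float(v),2) for v in np.r_[Rk.inv().apply(d)/.025,w/n/.1]])
    print("max",np.abs(np.array(rows)[:,1:]).max())
    for i in range(0,n,8): print(str(rows[i:i+8]).replace(" ",""))
    return p,R
E
python3 - <<'E'
from h import *
import pickle
d=pickle.load(open("i0.pkl","rb")); W=cloud(d["top"]); S=cloud(d["side"])
P=W[165:210,450:475].reshape(-1,3);P=P[(P[:,2]>.24)&(P[:,2]<.275)&(P[:,0]<.55)]
print(len(P),np.polyfit(P[:,0],P[:,1],1),np.polyfit(P[:,0],P[:,2],1),P.min(0),P.max(0),P.mean(0))
P=S[230:300,380:440].reshape(-1,3);P=P[(P[:,2]>.24)&(P[:,2]<.275)&(P[:,0]<.55)&(P[:,1]<-.33)]
print(len(P),np.polyfit(P[:,0],P[:,1],1),P.min(0),P.max(0),P.mean(0))
P=W[165:222,410:460].reshape(-1,3);P=P[(P[:,2]>.009)&(P[:,2]<.016)]
print("base",cv2.minAreaRect(P[:,:2].astype(np.float32)),P.min(0),P.max(0))
P=S[295:355,365:435].reshape(-1,3);P=P[(P[:,2]>.009)&(P[:,2]<.016)]
print("baseS",cv2.minAreaRect(P[:,:2].astype(np.float32)))
R=down(11.5)
s=plan([.65,.2122,.26],R,22)  
s=plan([.7003,.2122,.26],R,2,s)
plan([.7003,.2122,.153],R,6,s)
E
```

```text
96 [ 0.00870282 -0.35100821] [-0.23694718  0.38075631] [ 0.48871007 -0.35215477  0.24914689] [ 0.54931015 -0.34199855  0.26683429] [ 0.51903379 -0.34649115  0.25777272]
95 [-0.01491798 -0.34284831] [ 0.48931638 -0.35396358  0.24494715] [ 0.54946352 -0.34487371  0.26518388] [ 0.51724837 -0.35056461  0.25746939]
base ((0.5223689079284668, -0.3497083783149719), (0.11918330937623978, 0.11154604703187943), 0.42674633860588074) [ 0.4624775  -0.40525441  0.00901141] [ 0.58198145 -0.29389443  0.01598216]
baseS ((0.5239428281784058, -0.3488411605358124), (0.12246089428663254, 0.11158893257379532), 0.2459779530763626)
max 0.92
[[1.0,-0.88,-0.26,-0.06,-0.0,0.0,0.41],[1.0,-0.89,-0.22,-0.06,-0.0,0.0,0.41],[1.0,-0.9,-0.19,-0.06,-0.0,0.0,0.41],[1.0,-0.91,-0.15,-0.06,-0.0,0.0,0.41],[1.0,-0.91,-0.11,-0.06,-0.0,0.0,0.41],[1.0,-0.92,-0.07,-0.06,-0.0,0.0,0.41],[1.0,-0.92,-0.04,-0.06,-0.0,0.0,0.41],[1.0,-0.92,0.0,-0.06,-0.0,0.0,0.41]]
[[1.0,-0.92,0.04,-0.06,-0.0,0.0,0.41],[1.0,-0.92,0.08,-0.06,-0.0,0.0,0.41],[1.0,-0.91,0.11,-0.06,-0.0,0.0,0.41],[1.0,-0.91,0.15,-0.06,-0.0,0.0,0.41],[1.0,-0.9,0.19,-0.06,-0.0,0.0,0.41],[1.0,-0.89,0.23,-0.06,-0.0,0.0,0.41],[1.0,-0.88,0.26,-0.06,-0.0,0.0,0.41],[1.0,-0.87,0.3,-0.06,-0.0,0.0,0.41]]
[[1.0,-0.86,0.33,-0.06,-0.0,0.0,0.41],[1.0,-0.84,0.37,-0.06,-0.0,0.0,0.41],[1.0,-0.83,0.4,-0.06,-0.0,0.0,0.41],[1.0,-0.81,0.44,-0.06,-0.0,0.0,0.41],[1.0,-0.79,0.47,-0.06,-0.0,0.0,0.41],[1.0,-0.77,0.5,-0.06,-0.0,0.0,0.41]]
max 0.99
[[1.0,-0.2,0.99,0.0,0.0,0.0,0.0],[1.0,-0.2,0.99,0.0,0.0,0.0,0.0]]
max 0.71
[[1.0,0.0,0.0,0.71,0.0,0.0,0.0],[1.0,0.0,0.0,0.71,0.0,0.0,0.0],[1.0,0.0,0.0,0.71,0.0,0.0,0.0],[1.0,0.0,0.0,0.71,0.0,0.0,0.0],[1.0,0.0,0.0,0.71,0.0,0.0,0.0],[1.0,0.0,0.0,0.71,0.0,0.0,0.0]]
```

The crops show the scoop (eye at crop (60,75)), six cubes in a 2x3 grid near the bin's −x end, and a clear peg running towards the robot. Moving above the scoop.

Emit:
carry_out(
  commands=[
    [1,-0.88,-0.26,-0.06,0,0,0.41],
    [1,-0.89,-0.22,-0.06,0,0,0.41],
    [1,-0.9,-0.19,-0.06,0,0,0.41],
    [1,-0.91,-0.15,-0.06,0,0,0.41],
    [1,-0.91,-0.11,-0.06,0,0,0.41],
    [1,-0.92,-0.07,-0.06,0,0,0.41],
    [1,-0.92,-0.04,-0.06,0,0,0.41],
    [1,-0.92,0,-0.06,0,0,0.41],
  ],
)

```text
clock: 0.9
position: [0.4165, 0.4313, 0.2389]
ee_rot: [1.22, 2.895, 0.0]
force: [-0.0, -0.5, -0.9]
width: 1.0
gripper_force: 0.0
```

Emit:
carry_out(
  commands=[
    [1,-0.92,0.04,-0.06,0,0,0.41],
    [1,-0.92,0.08,-0.06,0,0,0.41],
    [1,-0.91,0.11,-0.06,0,0,0.41],
    [1,-0.91,0.15,-0.06,0,0,0.41],
    [1,-0.9,0.19,-0.06,0,0,0.41],
    [1,-0.89,0.23,-0.06,0,0,0.41],
    [1,-0.88,0.26,-0.06,0,0,0.41],
    [1,-0.87,0.3,-0.06,0,0,0.41],
  ],
)

```text
clock: 1.7
position: [0.551, 0.306, 0.2509]
ee_rot: [1.676, 2.657, 0.0]
force: [0.3, 0.8, 0.2]
width: 1.002
gripper_force: 0.0
```

Emit:
carry_out(
  commands=[
    [1,-0.86,0.33,-0.06,0,0,0.41],
    [1,-0.84,0.37,-0.06,0,0,0.41],
    [1,-0.83,0.4,-0.06,0,0,0.41],
    [1,-0.81,0.44,-0.06,0,0,0.41],
    [1,-0.79,0.47,-0.06,0,0,0.41],
    [1,-0.77,0.5,-0.06,0,0,0.41],
    [1,-0.2,0.99,0,0,0,0],
    [1,-0.2,0.99,0,0,0,0],
  ],
)

```text
clock: 2.5
position: [0.7026, 0.2118, 0.2601]
ee_rot: [1.988, 2.432, 0.0]
force: [0.1, -0.3, -0.4]
width: 0.998
gripper_force: 0.0
```

Run:
```python
from h import *
o=arm.observe();print(o["clock"],o["position"],o["ee_rot"],o["joints"])
s=plan([.7003,.2122,.225],down(11.5),3); plan([.7003,.2122,.153],down(11.5),4,s)
```

```text
2.5 [0.70259901 0.21182717 0.26010984] [1.98783530e+00 2.43237704e+00 4.94680876e-04] [-0.55677561  0.61425484  0.35252141  1.22839125 -0.20617989  1.3330348
 -0.01512755]
max 0.47
[[1.0,0.01,-0.03,0.47,0.0,0.0,-0.0],[1.0,0.01,-0.03,0.47,0.0,0.0,-0.0],[1.0,0.01,-0.03,0.47,0.0,0.0,-0.0]]
max 0.72
[[1.0,0.0,0.0,0.72,0.0,0.0,0.0],[1.0,0.0,0.0,0.72,0.0,0.0,0.0],[1.0,0.0,0.0,0.72,0.0,0.0,0.0],[1.0,0.0,0.0,0.72,0.0,0.0,0.0]]
```

Emit:
carry_out(
  commands=[
    [1,0.01,-0.03,0.47,0,0,0],
    [1,0.01,-0.03,0.47,0,0,0],
    [1,0.01,-0.03,0.47,0,0,0],
    [1,0,0,0.72,0,0,0],
    [1,0,0,0.72,0,0,0],
    [1,0,0,0.72,0,0,0],
    [1,0,0,0.72,0,0,0],
    [1,0,0,0,0,0,0],
  ],
)

```text
clock: 3.3
position: [0.6959, 0.2136, 0.1492]
ee_rot: [-1.982, -2.433, 0.007]
force: [-0.3, 0.0, 0.5]
width: 1.002
gripper_force: 0.0
```

Emit:
carry_out(
  commands=[
    [0,0,0,0,0,0,0],
    [0,0,0,0,0,0,0],
    [0,0,0,0,0,0,0],
    [0,0,0,0,0,0,0],
    [0,0,0,0,0,0,0],
    [0,0,0,0,0,0,0],
    [0,0,0,0,0,0,0],
  ],
  squeeze=50,
)

```text
clock: 4.0
position: [0.6987, 0.2136, 0.1526]
ee_rot: [1.985, 2.435, 0.0]
force: [-0.3, -1.3, -0.3]
width: 0.436
gripper_force: 0.0
```

Run:
```python
from h import *
d=arm.get_image("side"); save(d,"grip.png",(270,100,370,220))
d=arm.get_image("top"); W=cloud(d)
P=W[110:190,225:290].reshape(-1,3);Q=P[(P[:,2]>.025)&(P[:,2]<.05)];print("walls",cv2.minAreaRect(Q[:,:2].astype(np.float32)),len(Q))
print(arm.observe()["position"],arm.observe()["force"])
```

```text
walls ((0.6625577211380005, 0.20601512491703033), (0.0697893500328064, 0.07538193464279175), 12.419204711914062) 69
[0.69863839 0.21358201 0.15245989] [ 0.30279711 -0.44220665  1.23904314]
```

View pics/grip.png

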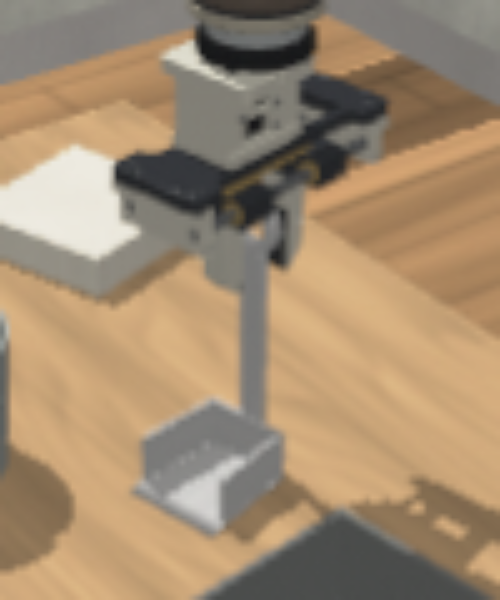

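The gripper straddles the handle top (crop (265,235)), still closing. Keep closing.

Emit:
carry_out(
  commands=[
    [0,0,0,0,0,0,0],
    [0,0,0,0,0,0,0],
    [0,0,0,0,0,0,0],
    [0,0,0,0,0,0,0],
    [0,0,0,0,0,0,0],
    [0,0,0,0,0,0,0],
    [0,0,0,0,0,0,0],
    [0,0,0,0,0,0,0],
  ],
  squeeze=60,
)

```text
clock: 4.9
position: [0.6985, 0.2136, 0.1523]
ee_rot: [-1.985, -2.435, 0.0]
force: [-0.9, 0.0, -3.0]
width: 0.105
gripper_force: 59.9
```

Run:
```python
from h import *
d=arm.get_image("top"); W=cloud(d)
P=W[110:190,225:290].reshape(-1,3);Q=P[(P[:,2]>.025)&(P[:,2]<.05)];print("walls",cv2.minAreaRect(Q[:,:2].astype(np.float32)),len(Q))
o=arm.observe();print(o["position"],o["ee_rot"],o["force"],o["width"],o["gripper_force"])
```

```text
walls ((0.6623399257659912, 0.2067790925502777), (0.07615587115287781, 0.07587112486362457), 12.807232856750488) 76
[0.6985855  0.21358612 0.15241951] [-1.98498407e+00 -2.43497198e+00  1.19990165e-04] [-0.15057621  0.07004608 -1.76841606] 0.10557979991922398 59.89181383084997
```

```bash
cat >> h.py <<'E'
G=np.array([.046,0,.1524]) # TCP in scoop frame
def tcp(lip,yaw,tilt,g=None):
    """TCP pose for lip point in world, scoop yaw deg, tilt deg (lip down +)"""
    R=down(yaw,tilt); M=R.as_matrix(); Rs=np.column_stack([M[:,1],M[:,0],-M[:,2]])
    return np.array(lip)+Rs@((G if g is None else g)-[-.042,0,0]),R
BC=np.array([.5338,-.025]);BY=np.radians(7.7)
def binp(x,y,z): c,s=np.cos(BY),np.sin(BY); return np.r_[BC+[c*x-s*y,s*x+c*y],z]
E
python3 - <<'E'
from h import *
import pickle
o=arm.observe()
W=cloud(pickle.load(open("i0.pkl","rb"))["top"]);P=W[155:195,312:345].reshape(-1,3);print("floor z",np.nanmedian(P[:,2]))
p0=o["position"]
s=plan(p0+[0,0,.11],down(11.5),6,grip=0)
p,R=tcp(binp(.013,.001,.115),7.7,3)
s=plan(p,R,12,s,grip=0)
p,R=tcp(binp(.013,.001,.018),7.7,3)
s=plan(p,R,7,s,grip=0); print(s[0])
E
```

```text
floor z 0.010147922219471098
max 0.73
[[0,-0.0,-0.0,-0.73,-0.0,0.0,0.0],[0,-0.0,-0.0,-0.73,-0.0,0.0,0.0],[0,-0.0,-0.0,-0.73,-0.0,0.0,0.0],[0,-0.0,-0.0,-0.73,-0.0,0.0,0.0],[0,-0.0,-0.0,-0.73,-0.0,0.0,0.0],[0,-0.0,-0.0,-0.73,-0.0,0.0,0.0]]
max 0.71
[[0,-0.69,-0.39,-0.03,-0.04,-0.0,0.06],[0,-0.69,-0.38,-0.03,-0.04,-0.0,0.06],[0,-0.69,-0.38,-0.03,-0.04,-0.0,0.06],[0,-0.69,-0.38,-0.04,-0.04,-0.0,0.06],[0,-0.7,-0.37,-0.04,-0.04,-0.0,0.06],[0,-0.7,-0.37,-0.04,-0.04,-0.0,0.06],[0,-0.7,-0.36,-0.04,-0.04,-0.0,0.06],[0,-0.7,-0.36,-0.04,-0.04,-0.0,0.06]]
[[0,-0.7,-0.36,-0.04,-0.04,-0.0,0.06],[0,-0.71,-0.35,-0.04,-0.04,-0.0,0.06],[0,-0.71,-0.35,-0.05,-0.04,-0.0,0.06],[0,-0.71,-0.34,-0.05,-0.04,-0.0,0.06]]
max 0.55
[[0,0.0,-0.03,0.55,0.0,0.0,0.0],[0,0.0,-0.03,0.55,0.0,0.0,0.0],[0,0.0,-0.03,0.55,0.0,0.0,0.0],[0,0.0,-0.03,0.55,0.0,0.0,0.0],[0,0.0,-0.03,0.55,0.0,0.0,0.0],[0,0.0,-0.03,0.55,0.0,0.0,0.0],[0,0.0,-0.03,0.55,0.0,0.0,0.0]]
[ 0.62573172 -0.01156124  0.17479671]
```

Emit:
carry_out(
  commands=[
    [0,0,0,-0.4,0,0,0],
    [0,0,0,-0.73,0,0,0],
    [0,0,0,-0.73,0,0,0],
    [0,0,0,-0.73,0,0,0],
    [0,0,0,-0.73,0,0,0],
    [0,0,0,-0.73,0,0,0],
    [0,0,0,-0.33,0,0,0],
    [0,0,0,0,0,0,0],
  ],
)

```text
clock: 5.75
position: [0.6993, 0.2136, 0.2638]
ee_rot: [1.984, 2.434, 0.004]
force: [0.5, 0.0, -2.4]
width: 0.106
gripper_force: 59.9
```

Emit:
carry_out(
  commands=[
    [0,-0.69,-0.39,-0.03,-0.04,0,0.06],
    [0,-0.69,-0.38,-0.03,-0.04,0,0.06],
    [0,-0.69,-0.38,-0.03,-0.04,0,0.06],
    [0,-0.69,-0.38,-0.04,-0.04,0,0.06],
    [0,-0.7,-0.37,-0.04,-0.04,0,0.06],
    [0,-0.7,-0.37,-0.04,-0.04,0,0.06],
    [0,-0.7,-0.36,-0.04,-0.04,0,0.06],
    [0,-0.7,-0.36,-0.04,-0.04,0,0.06],
  ],
)

```text
clock: 6.55
position: [0.6496, 0.062, 0.2679]
ee_rot: [2.03, 2.371, 0.038]
force: [0.7, -0.5, -2.0]
width: 0.102
gripper_force: 59.9
```

Emit:
carry_out(
  commands=[
    [0,-0.7,-0.36,-0.04,-0.04,0,0.06],
    [0,-0.71,-0.35,-0.04,-0.04,0,0.06],
    [0,-0.71,-0.35,-0.05,-0.04,0,0.06],
    [0,-0.71,-0.34,-0.05,-0.04,0,0.06],
    [0,0,0,0,0,0,0],
    [0,0,0,0,0,0,0],
  ],
)

```text
clock: 7.15
position: [0.6256, -0.0125, 0.2715]
ee_rot: [2.052, 2.337, 0.059]
force: [0.7, 1.2, -3.0]
width: 0.103
gripper_force: 59.9
```

Run:
```python
from h import *
o=arm.observe();print(o["position"],o["joints"],o["force"],o["width"])
d=arm.get_image("top");save(d,"above.png",(260,100,400,260))
W=cloud(d); P=W[100:260,260:400].reshape(-1,3)
Q=P[(P[:,2]>.125)&(P[:,2]<.165)];print("walls",cv2.minAreaRect(Q[:,:2].astype(np.float32)),len(Q))
p,R=tcp(binp(.013,.001,.115),7.7,3);print(p)
p,R=tcp(binp(.013,.001,.018),7.7,3)
s=plan(p,R,7,grip=0)
```

```text
[ 0.62558086 -0.01254973  0.27152059] [-0.34533351  0.38517406  0.40503661  1.57614514 -0.17242859  1.16607491
  0.22366452] [ 0.70017382  1.19639353 -3.00596743] 0.10300495345729216
walls ((0.629999577999115, -0.21472863852977753), (0.01927286759018898, 0.04567303508520126), 88.25493621826172) 91
[ 0.62573172 -0.01156124  0.27179671]
max 0.55
[[0,-0.0,-0.03,0.55,-0.01,-0.0,-0.0],[0,-0.0,-0.03,0.55,-0.01,-0.0,-0.0],[0,-0.0,-0.03,0.55,-0.01,-0.0,-0.0],[0,-0.0,-0.03,0.55,-0.01,-0.0,-0.0],[0,-0.0,-0.03,0.55,-0.01,-0.0,-0.0],[0,-0.0,-0.03,0.55,-0.01,-0.0,-0.0],[0,-0.0,-0.03,0.55,-0.01,-0.0,-0.0]]
```

View pics/above.png

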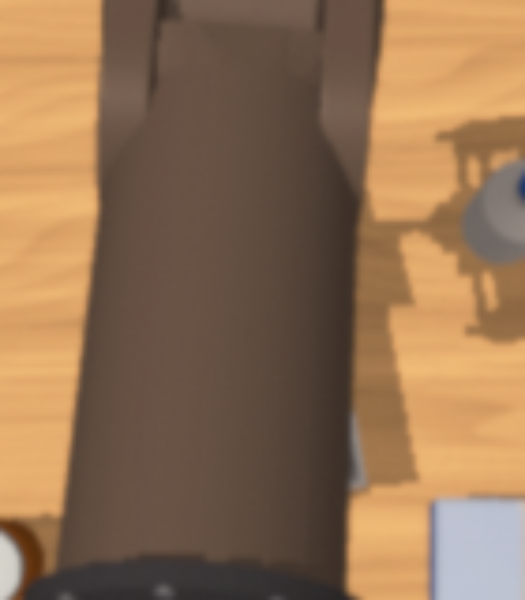

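The arm hides the bin from the top camera. Descend, then check from the side camera by cloud.

Emit:
carry_out(
  commands=[
    [0,0.02,-0.03,0.4,0,0,0],
    [0,0.02,-0.03,0.55,0,0,0],
    [0,0,-0.03,0.55,0,0,0],
    [0,0,-0.03,0.55,0,0,0],
    [0,0,-0.03,0.55,0,0,0],
    [0,0,-0.03,0.55,0,0,0],
    [0,0,-0.03,0.5,0,0,0],
    [0,0,0,0.15,0,0,0],
  ],
)

```text
clock: 8.0
position: [0.6239, -0.0107, 0.1742]
ee_rot: [2.052, 2.34, 0.055]
force: [-1.1, 0.7, -2.0]
width: 0.105
gripper_force: 59.9
```

Run:
```python
from h import *
o=arm.observe();print(o["position"],o["force"])
d=arm.get_image("side");save(d,"inbin.png",(260,150,400,290))
p,R=tcp(binp(.013,.001,.011),7.7,3)
s=plan(p,R,3,grip=0)
p,R=tcp(binp(-.116,.001,.011),7.7,3)
s=plan(p,R,16,s,grip=0)
```

```text
[ 0.62393969 -0.01069897  0.17419717] [-1.11282494  0.72258223 -2.00337792]
max 0.09
[[0,-0.01,0.02,0.09,-0.02,-0.01,-0.01],[0,-0.01,0.02,0.09,-0.02,-0.01,-0.01],[0,-0.01,0.02,0.09,-0.02,-0.01,-0.01]]
max 0.32
[[0,-0.0,-0.32,-0.02,0.0,0.0,0.0],[0,-0.0,-0.32,-0.02,0.0,0.0,0.0],[0,-0.0,-0.32,-0.02,0.0,0.0,0.0],[0,-0.0,-0.32,-0.02,0.0,0.0,0.0],[0,-0.0,-0.32,-0.02,0.0,0.0,0.0],[0,-0.0,-0.32,-0.02,0.0,0.0,0.0],[0,-0.0,-0.32,-0.02,0.0,0.0,0.0],[0,-0.0,-0.32,-0.02,0.0,0.0,0.0]]
[[0,-0.0,-0.32,-0.02,0.0,0.0,0.0],[0,-0.0,-0.32,-0.02,0.0,0.0,0.0],[0,-0.0,-0.32,-0.02,0.0,0.0,0.0],[0,-0.0,-0.32,-0.02,0.0,0.0,0.0],[0,-0.0,-0.32,-0.02,0.0,0.0,0.0],[0,-0.0,-0.32,-0.02,0.0,0.0,0.0],[0,-0.0,-0.32,-0.02,0.0,0.0,0.0],[0,-0.0,-0.32,-0.02,0.0,0.0,0.0]]
```

View pics/inbin.png

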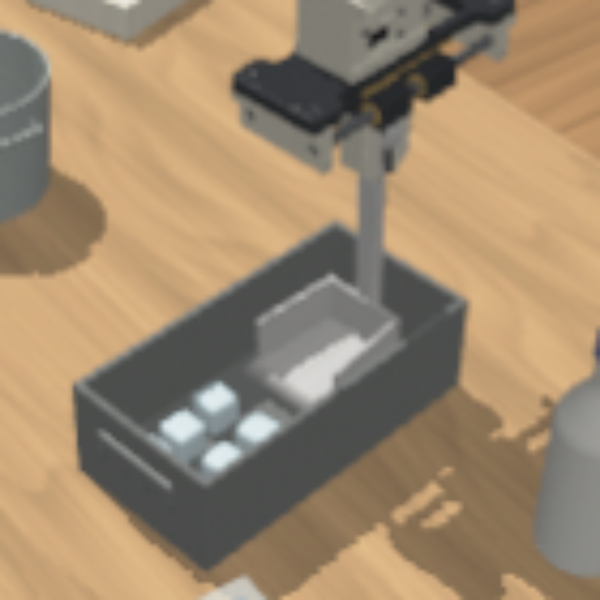

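The scoop sits in the clear +x part of the bin (lip about crop (300,395)) and the cubes sit ahead of it. Lower and sweep gently.

Emit:
carry_out(
  commands=[
    [0,0,0.02,0.09,-0.02,0,0],
    [0,0,0.02,0.1,-0.02,0,0],
    [0,0,0.02,0.09,-0.02,0,0],
    [0,0,0,0,0,0,0],
    [0,0,0,0,0,0,0],
  ],
)

```text
clock: 8.55
position: [0.6268, -0.0105, 0.1694]
ee_rot: [2.048, 2.336, 0.065]
force: [0.1, 0.7, -3.2]
width: 0.106
gripper_force: 59.9
```

Emit:
carry_out(
  commands=[
    [0,0,-0.2,-0.01,0,0,0],
    [0,0,-0.2,-0.01,0,0,0],
    [0,0,-0.2,-0.01,0,0,0],
    [0,0,-0.2,-0.01,0,0,0],
    [0,0,-0.2,-0.01,0,0,0],
    [0,0,-0.2,-0.01,0,0,0],
    [0,0,-0.2,-0.01,0,0,0],
    [0,0,-0.2,-0.01,0,0,0],
  ],
)

```text
clock: 9.35
position: [0.5866, -0.0157, 0.1691]
ee_rot: [2.048, 2.336, 0.065]
force: [0.2, -1.2, -3.0]
width: 0.107
gripper_force: 59.9
```

```bash
cat > st.py <<'E'
from h import *
def lip():
    o=arm.observe();M=Ro.from_rotvec(o["ee_rot"]).as_matrix();Rs=np.column_stack([M[:,1],M[:,0],-M[:,2]])
    l=o["position"]+Rs@(np.array([-.042,0,0])-G); d=l[:2]-BC;c,s=np.cos(BY),np.sin(BY)
    print(round(o["clock"],2),"lip bin x,y",np.round([c*d[0]+s*d[1],-s*d[0]+c*d[1]],4),"z",round(l[2],4),"tilt",np.degrees(np.arctan2(M[:2,2]@M[:2,1],-M[2,2])).round(2),"F",o["force"].round(1),o["width"].round(3),o["joints"].round(2))
E
python3 -c "
from st import *
lip()
p,R=tcp(binp(-.116,.001,.011),7.7,3)
plan(p,R,16,grip=0)"
```

```text
Traceback (most recent call last):
  File "st.py", line 5, in lip
    print(round(o["clock"],2),"lip bin x,y",np.round([c*d[0]+s*d[1],-s*d[0]+c*d[1]],4),"z",round(l[2],4),"tilt",np.degrees(np.arctan2(M[:2,2]@M[:2,1],-M[2,2])).round(2),"F",o["force"].round(1),o["width"].round(3),o["joints"].round(2))
                                                                                                                                                                                                 ^^^^^^^^^^^^^^^^
AttributeError: 'float' object has no attribute 'round'
```

```bash
sed -i 's/o\["width"\].round(3)/round(o["width"],3)/' st.py
python3 -c "
from st import *
lip()
p,R=tcp(binp(-.116,.001,.0107),7.7,3)
plan(p,R,16,grip=0)"
```

```text
9.35 lip bin x,y [-0.0261  0.0027] z 0.0122 tilt 3.1 F [ 0.2 -1.2 -3. ] 0.107 [-0.34  0.41  0.38  1.81 -0.2   0.9   0.26]
max 0.22
[[0,-0.0,-0.22,-0.01,0.0,-0.0,-0.0],[0,-0.0,-0.22,-0.01,0.0,-0.0,-0.0],[0,-0.0,-0.22,-0.01,0.0,-0.0,-0.0],[0,-0.0,-0.22,-0.01,0.0,-0.0,-0.0],[0,-0.0,-0.22,-0.01,0.0,-0.0,-0.0],[0,-0.0,-0.22,-0.01,0.0,-0.0,-0.0],[0,-0.0,-0.22,-0.01,0.0,-0.0,-0.0],[0,-0.0,-0.22,-0.01,0.0,-0.0,-0.0]]
[[0,-0.0,-0.22,-0.01,0.0,-0.0,-0.0],[0,-0.0,-0.22,-0.01,0.0,-0.0,-0.0],[0,-0.0,-0.22,-0.01,0.0,-0.0,-0.0],[0,-0.0,-0.22,-0.01,0.0,-0.0,-0.0],[0,-0.0,-0.22,-0.01,0.0,-0.0,-0.0],[0,-0.0,-0.22,-0.01,0.0,-0.0,-0.0],[0,-0.0,-0.22,-0.01,0.0,-0.0,-0.0],[0,-0.0,-0.22,-0.01,0.0,-0.0,-0.0]]
```

Emit:
carry_out(
  commands=[
    [0,-0.05,-0.2,0.04,0,0,0],
    [0,-0.05,-0.2,0.03,0,0,0],
    [0,0,-0.2,-0.01,0,0,0],
    [0,0,-0.2,-0.01,0,0,0],
    [0,0,-0.2,-0.01,0,0,0],
    [0,0,-0.2,-0.01,0,0,0],
  ],
)

```text
clock: 9.95
position: [0.5571, -0.0221, 0.1666]
ee_rot: [2.049, 2.336, 0.065]
force: [0.5, -0.9, -2.9]
width: 0.107
gripper_force: 59.9
```

Emit:
carry_out(
  commands=[
    [0,0,-0.2,-0.01,0,0,0],
    [0,0,-0.2,-0.01,0,0,0],
    [0,0,-0.2,-0.01,0,0,0],
    [0,0,-0.2,-0.01,0,0,0],
  ],
)

```text
clock: 10.35
position: [0.5374, -0.0248, 0.1666]
ee_rot: [2.048, 2.336, 0.065]
force: [0.5, 0.6, -4.1]
width: 0.106
gripper_force: 59.9
```

```bash
python3 -c "
from st import *
lip()
d=arm.get_image('side');save(d,'push.png',(260,180,380,290))
p,R=tcp(binp(-.1165,.001,.0107),7.7,3)
plan(p,R,8,grip=0)"
```

```text
10.35 lip bin x,y [-0.076   0.0003] z 0.0097 tilt 3.1 F [ 0.5  0.6 -4.1] 0.106 [-0.35  0.33  0.38  1.93 -0.18  0.85  0.26]
max 0.2
[[0,0.01,-0.2,-0.02,0.0,-0.0,-0.0],[0,0.01,-0.2,-0.02,0.0,-0.0,-0.0],[0,0.01,-0.2,-0.02,0.0,-0.0,-0.0],[0,0.01,-0.2,-0.02,0.0,-0.0,-0.0],[0,0.01,-0.2,-0.02,0.0,-0.0,-0.0],[0,0.01,-0.2,-0.02,0.0,-0.0,-0.0],[0,0.01,-0.2,-0.02,0.0,-0.0,-0.0],[0,0.01,-0.2,-0.02,0.0,-0.0,-0.0]]
```

View pics/push.png

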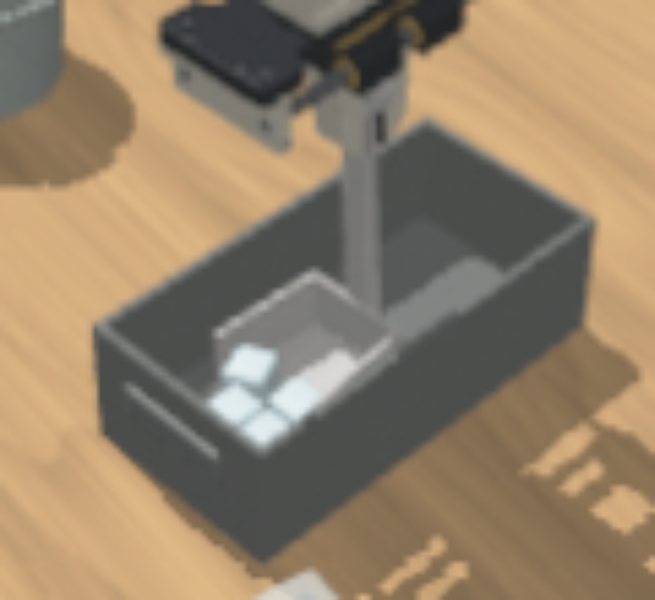

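Two rows are already riding on the scoop (crop (250,365),(290,395)). Continue to the end wall.

Emit:
carry_out(
  commands=[
    [0,0,-0.2,-0.02,0,0,0],
    [0,0,-0.2,-0.02,0,0,0],
    [0,0,-0.2,-0.02,0,0,0],
    [0,0,-0.2,-0.01,0,0,0],
    [0,0,-0.2,-0.01,0,0,0],
    [0,0,-0.2,-0.01,0,0,0],
    [0,0,-0.2,-0.01,0,0,0],
    [0,0,-0.15,-0.01,0,0,0],
  ],
)

```text
clock: 11.2
position: [0.498, -0.0299, 0.1669]
ee_rot: [2.049, 2.336, 0.063]
force: [0.2, 0.0, -3.7]
width: 0.106
gripper_force: 59.9
```

Emit:
carry_out(
  commands=[
    [0,0,0,0,0,0,0],
    [0,0,0,0,0,0,0],
  ],
)

```text
clock: 11.4
position: [0.4989, -0.0298, 0.1671]
ee_rot: [2.049, 2.336, 0.064]
force: [-0.1, -0.3, -4.0]
width: 0.104
gripper_force: 59.9
```

```bash
python3 -c "
from st import *
lip()
l=lambda x,z:binp(x,.001,z)
s=plan(*tcp(l(-.114,.012),7.7,-25),14,grip=0)
s=plan(*tcp(l(-.105,.125),7.7,-25),8,s,grip=0)
"
```

```text
11.4 lip bin x,y [-0.115   0.0005] z 0.0102 tilt 3.05 F [-0.1 -0.3 -4. ] 0.104 [-0.36  0.27  0.39  2.02 -0.15  0.82  0.25]
max 0.35
[[0,0.0,0.18,0.16,0.35,-0.0,-0.0],[0,0.0,0.18,0.16,0.35,-0.0,-0.0],[0,0.0,0.19,0.15,0.35,-0.0,-0.0],[0,0.0,0.19,0.14,0.35,-0.0,-0.0],[0,0.0,0.2,0.14,0.35,-0.0,-0.0],[0,0.0,0.2,0.13,0.35,-0.0,-0.0],[0,0.0,0.21,0.12,0.35,-0.0,-0.0],[0,0.0,0.21,0.12,0.35,-0.0,-0.0]]
[[0,0.0,0.22,0.11,0.35,-0.0,-0.0],[0,0.0,0.22,0.1,0.35,-0.0,-0.0],[0,0.0,0.22,0.09,0.35,-0.0,-0.0],[0,0.0,0.23,0.09,0.35,-0.0,-0.0],[0,0.0,0.23,0.08,0.35,-0.0,-0.0],[0,0.0,0.23,0.07,0.35,-0.0,-0.0]]
max 0.53
[[0,0.0,-0.2,-0.53,0.0,0.0,0.0],[0,0.0,-0.2,-0.53,0.0,0.0,0.0],[0,0.0,-0.2,-0.53,0.0,0.0,0.0],[0,0.0,-0.2,-0.53,0.0,0.0,0.0],[0,0.0,-0.2,-0.53,0.0,0.0,0.0],[0,0.0,-0.2,-0.53,0.0,0.0,0.0],[0,0.0,-0.2,-0.53,0.0,0.0,0.0],[0,0.0,-0.2,-0.53,0.0,0.0,0.0]]
```

```bash
python3 -c "
from st import *
s=None
for t,n in ((-4,2),(-11,4),(-18,4),(-25,4)):
    a=np.radians(-t); s=plan(*tcp(binp(-.0205-.093*np.cos(a),.0005,.0135+.093*np.sin(a)),7.7,t),n,s,grip=0)
l=binp(-.0205-.093*np.cos(a),.0005,.0135+.093*np.sin(a))+[0,0,.085]
s=plan(*tcp(l,7.7,-25),7,s,grip=0)
"
```

```text
max 0.62
[[0,0.01,0.41,0.05,0.62,-0.01,-0.02],[0,0.01,0.41,0.02,0.62,-0.01,-0.02]]
max 0.31
[[0,0.0,0.19,0.01,0.31,-0.0,-0.0],[0,0.0,0.19,-0.0,0.31,-0.0,-0.0],[0,0.0,0.19,-0.01,0.31,-0.0,-0.0],[0,0.0,0.19,-0.01,0.31,-0.0,-0.0]]
max 0.31
[[0,-0.0,0.19,0.01,0.31,0.0,0.0],[0,-0.0,0.19,-0.0,0.31,0.0,0.0],[0,-0.0,0.19,-0.01,0.31,0.0,0.0],[0,-0.0,0.19,-0.01,0.31,0.0,0.0]]
max 0.31
[[0,0.0,0.19,0.01,0.31,0.0,0.0],[0,0.0,0.19,-0.0,0.31,0.0,0.0],[0,0.0,0.19,-0.01,0.31,0.0,0.0],[0,0.0,0.19,-0.01,0.31,0.0,0.0]]
max 0.44
[[0,0.0,-0.21,-0.44,0.0,0.0,0.0],[0,0.0,-0.21,-0.44,0.0,0.0,0.0],[0,0.0,-0.21,-0.44,0.0,0.0,0.0],[0,0.0,-0.21,-0.44,0.0,0.0,0.0],[0,0.0,-0.21,-0.44,0.0,0.0,0.0],[0,0.0,-0.21,-0.44,0.0,0.0,0.0],[0,0.0,-0.21,-0.44,0.0,0.0,0.0]]
```

Emit:
carry_out(
  commands=[
    [0,0,0.2,0,0.31,0,-0.01],
    [0,0,0.2,0,0.31,0,-0.01],
    [0,0,0.2,0,0.31,0,-0.01],
    [0,0,0.2,0,0.31,0,-0.01],
    [0,0,0.19,0,0.31,0,0],
    [0,0,0.19,0,0.31,0,0],
    [0,0,0.19,-0.01,0.31,0,0],
    [0,0,0.19,-0.01,0.31,0,0],
  ],
)

```text
clock: 12.2
position: [0.5383, -0.0244, 0.1654]
ee_rot: [-1.976, -2.263, 0.22]
force: [-0.3, 1.0, -3.1]
width: 0.103
gripper_force: 59.9
```

Emit:
carry_out(
  commands=[
    [0,0,0.19,0,0.31,0,0],
    [0,0,0.19,0,0.31,0,0],
    [0,0,0.19,-0.01,0.31,0,0],
    [0,0,0.19,-0.01,0.31,0,0],
    [0,0,0.19,0,0.31,0,0],
    [0,0,0.19,0,0.31,0,0],
    [0,0,0.19,0,0.31,0,0],
    [0,0,0.19,0,0.31,0,0],
  ],
)

```text
clock: 13.0
position: [0.5745, -0.0194, 0.1543]
ee_rot: [-1.848, -2.118, 0.475]
force: [0.8, -0.3, -3.2]
width: 0.108
gripper_force: 59.9
```

```bash
python3 -c "
from st import *
lip()
o=arm.observe(); R=Ro.from_rotvec(o['ee_rot']); print(o['position'])
plan(o['position']+[0,0,.10],R,8,grip=0)
d=arm.get_image('side');save(d,'tilted.png',(260,160,380,270))
"
```

```text
13.0 lip bin x,y [-1.037e-01  1.000e-04] z 0.0543 tilt -23.19 F [ 0.8 -0.3 -3.2] 0.108 [-0.3   0.72  0.39  1.41 -0.17  1.49  0.25]
[ 0.57449129 -0.01942452  0.15433838]
max 0.45
[[0,0.0,-0.21,-0.45,0.0,0.0,0.0],[0,0.0,-0.21,-0.45,0.0,0.0,0.0],[0,0.0,-0.21,-0.45,0.0,0.0,0.0],[0,0.0,-0.21,-0.45,0.0,0.0,0.0],[0,0.0,-0.21,-0.45,0.0,0.0,0.0],[0,0.0,-0.21,-0.45,0.0,0.0,0.0],[0,0.0,-0.21,-0.45,0.0,0.0,0.0],[0,0.0,-0.21,-0.45,0.0,0.0,0.0]]
```

View pics/tilted.png

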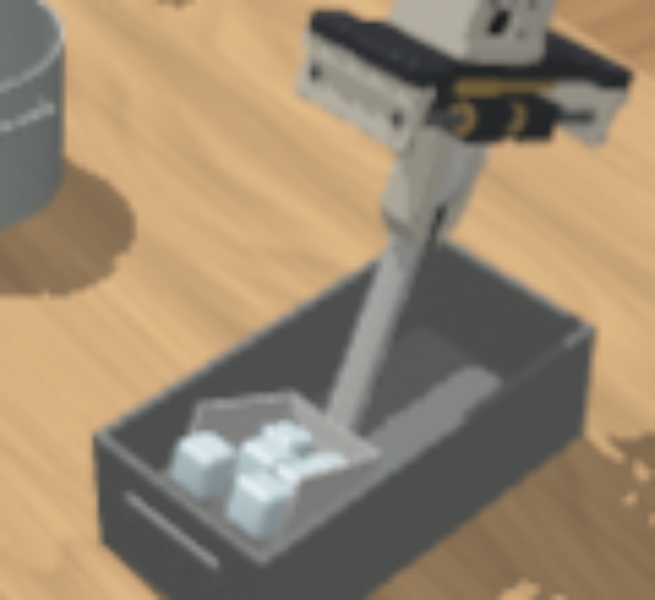

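All six seem to be on the scoop, with the front ones (crop (200,465),(262,505)) close to the lip and wall. I'll back away from the wall inside the bin before rising, so that any loose cube stays in the bin.

Emit:
carry_out(
  commands=[
    [0,0,0.25,-0.25,0,0,0],
    [0,0,0.36,-0.2,0,0,0],
    [0,0,0.36,-0.2,0,0,0],
    [0,0,0.36,-0.2,0.2,0,0],
    [0,0,0.36,-0.2,0.3,0,0],
    [0,0,0.3,-0.15,0.3,0,0],
    [0,0,0.1,-0.1,0.2,0,0],
    [0,0,0,0,0,0,0],
  ],
)

```text
clock: 13.85
position: [0.6353, -0.0113, 0.1604]
ee_rot: [-1.794, -2.056, 0.569]
force: [-0.2, 1.1, -4.0]
width: 0.103
gripper_force: 59.9
```

```bash
cat >> st.py <<'E'
def ice(box=(230,100,420,300)):
    d=arm.get_image("side");W=cloud(d);px=d["pixels"].astype(int)
    o=arm.observe();M=Ro.from_rotvec(o["ee_rot"]).as_matrix();Rs=np.column_stack([M[:,1],M[:,0],-M[:,2]])
    S=(W-o["position"])@Rs+G
    m=(px.min(-1)>150)&(px[...,2]>=px[...,0]);mm=np.zeros_like(m);x0,y0,x1,y1=box;mm[y0:y1,x0:x1]=m[y0:y1,x0:x1]
    n,l,s,c=cv2.connectedComponentsWithStats(mm.astype(np.uint8),connectivity=4)
    for i in range(1,n):
        if s[i,4]>5: print("px",c[i].round(),s[i,4],"scoop min",np.nanmin(S[l==i],0).round(3),"max",np.nanmax(S[l==i],0).round(3),"world",np.nanmean(W[l==i],0).round(3))
    return d
E
python3 -c "
from st import *
lip(); d=ice(); save(d,'lift1.png',(260,140,380,260))
"
```

```text
13.85 lip bin x,y [-0.0515 -0.    ] z 0.0751 tilt -27.26 F [-0.2  1.1 -4. ] 0.103 [-0.26  0.89  0.39  1.1  -0.19  1.74  0.24]
px [236. 208.] 153 scoop min [-0.15   0.207 -0.037] max [-0.101  0.263 -0.011] world [0.368 0.186 0.1  ]
px [319. 232.] 239 scoop min [-0.038 -0.039 -0.006] max [0.042 0.056 0.042] world [ 0.516 -0.027  0.081]
px [412. 254.] 26 scoop min [-0.169 -0.322  0.144] max [-0.136 -0.312  0.157] world [ 0.506 -0.349  0.262]
px [312. 296.] 179 scoop min [-0.173 -0.165 -0.095] max [-0.123 -0.116 -0.065] world [ 0.376 -0.185  0.062]
```

View pics/lift1.png

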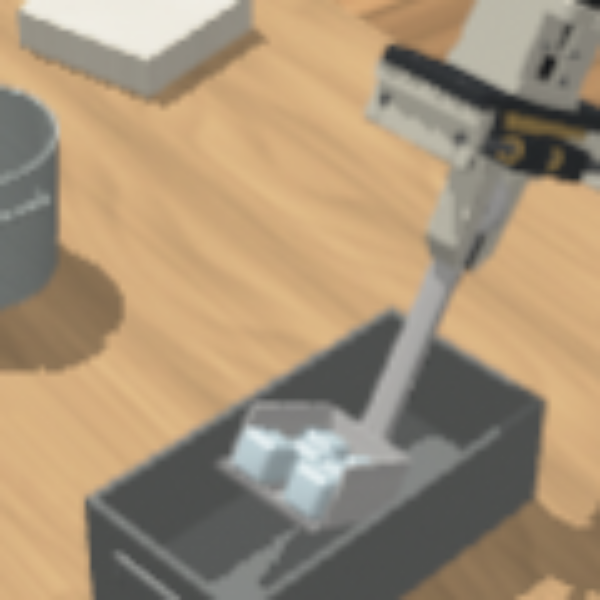

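The scoop holds the cubes with the front pair behind the lip (crop (260,455),(310,490)), and the bin's −x end is empty. Before the carry I'll fit the arm's kinematics to check that the dump and hang poses can be reached.

```bash
cat > kin.py <<'E'
from h import *
from scipy.optimize import least_squares
o=arm.observe()
D=[([-1.20761134,.43518303,.0249668,1.5739897,-.01157912,1.13401252,-.07509203],[.28054742,.55798484,.22601126],[-.725084291,-3.05657791,.002255]),
([-.55677561,.61425484,.35252141,1.22839125,-.20617989,1.3330348,-.01512755],[.70259901,.21182717,.26010984],[1.9878353,2.43237704,.00049]),
([-.34533351,.38517406,.40503661,1.57614514,-.17242859,1.16607491,.22366452],[.62558086,-.01254973,.27152059],[2.052,2.337,.059]),
(list(o["joints"]),list(o["position"]),list(o["ee_rot"]))]
rz=lambda a:Ro.from_rotvec([0,0,a]).as_matrix(); ry=lambda a:Ro.from_rotvec([0,a,0]).as_matrix()
def fk(q,P):
    d1,a,b,c,y0,y7,ea,eb,w,s=P
    A=rz(q[0]+y0)@ry(q[1]); p=np.array([0,0,d1])
    A=rz(q[0]+y0); p=p+A@[s,0,0]; A=A@ry(q[1])@rz(q[2]); p=p+A@[ea,0,a]
    A=A@ry(q[3]); p=p+A@[eb,0,b]; A=A@rz(q[4])@ry(q[5]); p=p+A@[w,0,0]; A=A@rz(q[6]+y7); p=p+A@[0,0,c]
    return p,A
def res(P):
    r=[]
    for q,p,e in D:
        x,A=fk(q,P); r+=list((x-p)*10)+list((A-Ro.from_rotvec(e).as_matrix()).ravel())
    r+=list(1e-3*np.array(P)[6:10]); return r
best=min((least_squares(res,[.35,.45,.45,.25,y0,y7,0,0,0,0]) for y0 in(2.3,-.8,.8,-2.3) for y7 in(0,1.57,3.14,-1.57)),key=lambda s:s.cost)
P=best.x
LO=np.array([-2.62,-.44,-1.27,.08,-1.32,.12,-2.74]);HI=np.array([2.62,2.09,1.32,2.57,4.46,2,2.74])
def ik(p,R,q0):
    f=lambda q:np.r_[(fk(q,P)[0]-p)*10,(fk(q,P)[1]-R.as_matrix()).ravel(),1e-3*(q-q0)]
    s=least_squares(f,np.clip(q0,LO+.03,HI-.03),bounds=(LO+.02,HI-.02)); return s.x,np.linalg.norm(fk(s.x,P)[0]-p),(Ro.from_matrix(fk(s.x,P)[1]).inv()*R).magnitude()
E
python3 -c "
from kin import *
print(best.cost,P.round(4)); print(np.array(res(P)).round(4)[:12])
q=np.array(D[-1][0])
def path(ws,q):
    for n,p,R in ws:
        q,e,r=ik(p,R,q); print(n,p.round(3),q.round(2),'err',round(e,4),round(np.degrees(r),2))
    return q
for yaw in (0,20,35,60):
    c,s=np.cos(np.radians(yaw)),np.sin(np.radians(yaw)); l0=np.array([.5082+.015*c,.3465+.015*s,0])
    path([(f'y{yaw} t{t}',*tcp(l0+[0,0,z],yaw,t)) for t,z in((-27,.2),(0,.15),(25,.11),(40,.1),(55,.1))],q)
"
```

```text
16.54744797129493 [-0.2948  0.904  -0.8818  1.4792  1.6098  2.4703 -1.379  -0.3418 -0.9123
  0.9066]
[ 2.440e-02 -4.716e+00  8.323e-01  1.278e+00  4.740e-01 -8.000e-04
  4.740e-01 -1.278e+00  8.000e-04 -9.000e-04  4.000e-04  0.000e+00]
y0 t-27 [0.671 0.346 0.296] [-0.72  0.91  0.54  1.04  0.03  1.41  0.36] err 0.0 0.0
y0 t0 [0.611 0.346 0.302] [-0.61  0.73  0.22  1.06 -0.15  1.37  0.29] err 0.0 0.0
y0 t25 [0.539 0.346 0.285] [-0.42  0.62 -0.12  0.81 -0.32  1.51  0.19] err 0.0 0.0
y0 t40 [0.493 0.346 0.273] [-0.31  0.56 -0.36  0.54 -0.39  1.66  0.01] err 0.0 0.0
y0 t55 [0.449 0.346 0.259] [-0.3   0.44 -0.62  0.24 -0.41  1.8  -0.32] err 0.0 0.0
y20 t-27 [0.661 0.402 0.296] [-0.56  0.93  0.54  1.13 -0.01  1.39  0.2 ] err 0.0 0.0
y20 t0 [0.605 0.382 0.302] [-0.48  0.69  0.26  1.13 -0.17  1.34  0.12] err 0.0 0.0
y20 t25 [0.537 0.357 0.285] [-0.3   0.52 -0.03  0.92 -0.34  1.44  0.04] err 0.0 0.0
y20 t40 [0.494 0.341 0.273] [-0.2   0.44 -0.25  0.66 -0.41  1.57 -0.14] err 0.0 0.0
y20 t55 [0.452 0.326 0.259] [-0.2   0.29 -0.45  0.38 -0.42  1.67 -0.45] err 0.0 0.0
y35 t-27 [0.641 0.44  0.296] [-0.43  0.93  0.53  1.19 -0.04  1.38  0.08] err 0.0 0.0
y35 t0 [0.593 0.406 0.302] [-0.39  0.67  0.29  1.19 -0.19  1.31 -0.01] err 0.0 0.0
y35 t25 [0.533 0.364 0.285] [-0.24  0.45  0.05  1.02 -0.33  1.37 -0.09] err 0.0 0.0
y35 t40 [0.495 0.338 0.273] [-0.14  0.34 -0.14  0.81 -0.41  1.47 -0.22] err 0.0 0.0
y35 t55 [0.46  0.312 0.259] [-0.13  0.2  -0.3   0.53 -0.42  1.56 -0.49] err 0.0 0.0
y60 t-27 [0.589 0.487 0.296] [-0.22  0.92  0.51  1.27 -0.09  1.38 -0.12] err 0.0 0.0
y60 t0 [0.56  0.436 0.302] [-0.25  0.61  0.33  1.3  -0.2   1.26 -0.26] err 0.0 0.0
y60 t25 [0.523 0.373 0.285] [-0.21  0.33  0.2   1.2  -0.3   1.24 -0.32] err 0.0 0.0
y60 t40 [0.5   0.333 0.273] [-0.14  0.18  0.1   1.09 -0.36  1.26 -0.38] err 0.0 0.0
y60 t55 [0.479 0.295 0.259] [-0.07  0.04 -0.01  0.9  -0.41  1.32 -0.5 ] err 0.0 0.0
```

```bash
python3 - <<'E'
s=open("kin.py").read()
s=s.replace("def fk(q,P):\n","SG=np.ones(7)\ndef fk(q,P):\n    q=np.array(q)*SG\n")
i=s.index("best=min"); j=s.index("P=best.x")
s=s[:i]+'''import itertools
best=None
for sg in itertools.product((1,-1),repeat=4):
    SG=np.array([sg[0],1,sg[1],1,sg[2],1,sg[3]])
    for y7 in(0,1.57,3.14,-1.57):
        b=least_squares(res,[.35,.45,.45,.25,0,y7,0,0,0,0],max_nfev=60)
        if best is None or b.cost<best.cost: best,BS=b,SG
SG=BS
'''+s[j:]
open("kin.py","w").write(s)
E
cat > chk.py <<'E'
from kin import *
print(best.cost,SG,P.round(4)); print(np.abs(res(P)).max())
def path(ws,q):
    for n,p,R in ws:
        q,e,r=ik(p,R,q); print(n,p.round(3),q.round(2),'err',round(e,4),round(np.degrees(r),2))
    return q
E
python3 -c "
from chk import *
q=np.array(D[-1][0])
for yaw in (0,30,60):
    c,s=np.cos(np.radians(yaw)),np.sin(np.radians(yaw)); l0=np.array([.5082+.015*c,.3465+.015*s,0])
    path([(f'y{yaw} t{t}',*tcp(l0+[0,0,z],yaw,t)) for t,z in((-27,.2),(0,.15),(25,.11),(40,.1),(55,.1))],q)
"
```

```text
0.006089874407932164 [-1  1 -1  1 -1  1 -1] [ 2.6960e-01  5.6800e-01  4.4370e-01  3.7820e-01 -8.0200e-02  1.4934e+00
  1.0000e-03 -9.7000e-03  1.1400e-02 -5.7000e-03]
0.053273334582187026
y0 t-27 [0.671 0.346 0.296] [-0.39  0.95 -0.29  0.58 -0.    1.98 -0.61] err 0.0031 3.82
y0 t0 [0.611 0.346 0.302] [-0.44  0.53 -0.27  1.26  0.14  1.37 -0.7 ] err 0.0 0.0
y0 t25 [0.539 0.346 0.285] [-0.63  0.23 -0.25  1.81  0.49  0.84 -1.14] err 0.0 0.0
y0 t40 [0.493 0.346 0.273] [-0.82  0.16 -0.25  2.09  1.    0.74 -1.77] err 0.0 0.0
y0 t55 [0.449 0.346 0.259] [-1.01  0.22 -0.31  2.31  1.46  0.95 -2.45] err 0.0 0.0
y30 t-27 [0.649 0.428 0.296] [-0.64  0.96 -0.04  0.52 -0.    1.98 -0.14] err 0.0072 8.88
y30 t0 [0.597 0.398 0.302] [-0.65  0.55 -0.03  1.21  0.02  1.38 -0.16] err 0.0 0.0
y30 t25 [0.534 0.362 0.285] [-0.68  0.18 -0.03  1.87  0.08  0.66 -0.23] err 0.0 0.0
y30 t40 [0.495 0.339 0.273] [-0.74  0.03 -0.01  2.21  0.42  0.23 -0.59] err 0.0 0.0
y30 t55 [0.457 0.317 0.259] [-2.02 -0.04  1.15  2.55  2.47  0.39 -2.72] err 0.0015 1.68
y60 t-27 [0.589 0.487 0.296] [-0.89  0.95  0.22  0.55 -0.    1.98  0.32] err 0.0049 6.04
y60 t0 [0.56  0.436 0.302] [-0.86  0.54  0.21  1.24 -0.11  1.38  0.39] err 0.0 0.0
y60 t25 [0.523 0.373 0.285] [-0.71  0.21  0.18  1.84 -0.4   0.77  0.75] err 0.0 0.0
y60 t40 [0.5   0.333 0.273] [-0.54  0.11  0.18  2.14 -1.    0.58  1.46] err 0.0 0.0
y60 t55 [0.479 0.295 0.259] [ 0.92  0.32 -1.25  2.34 -1.3   0.42  2.01] err 0.002 4.37
```

```bash
python3 -c "
from chk import *
q=np.array(D[-1][0]); o=arm.observe()
M=Ro.from_rotvec(o['ee_rot']).as_matrix();Rs=np.column_stack([M[:,1],M[:,0],-M[:,2]]); l=o['position']+Rs@(np.array([-.042,0,0])-G)
B=np.array([.523,.3465,0])
ws=[('lift',*tcp(l+[-.03,0,.12],7.7,-22)),('mid',*tcp((l+[-.03,0,.12]+B+[0,0,.195])/2,4,-20)),('over',*tcp(B+[0,0,.19],0,-18)),('t0',*tcp(B+[0,0,.15],0,0)),('t15',*tcp(B+[0,0,.12],0,15)),('t30',*tcp(B+[0,0,.105],0,30)),('t42',*tcp(B+[0,0,.1],0,42)),('t52',*tcp(B+[0,0,.1],0,52))]
path(ws,q)
s=None
for w,n in zip(ws,(8,12,12,8,6,6,6,6)): print(w[0]); s=plan(w[1],w[2],n,s,grip=0)
"
```

```text
0.006089874407932164 [-1  1 -1  1 -1  1 -1] [ 2.6960e-01  5.6800e-01  4.4370e-01  3.7820e-01 -8.0200e-02  1.4934e+00
  1.0000e-03 -9.7000e-03  1.1400e-02 -5.7000e-03]
0.053273334582187026
lift [ 0.59  -0.013  0.304] [-0.32  0.61  0.43  1.22 -0.13  1.72  0.22] err 0.0 0.0
mid [0.622 0.167 0.308] [-0.5   0.68  0.4   1.07 -0.25  1.78 -0.08] err 0.0 0.0
over [0.654 0.346 0.308] [-0.62  0.84  0.36  0.75 -0.36  1.89 -0.39] err 0.0 0.0
t0 [0.611 0.346 0.302] [-0.84  0.55  0.42  1.26 -0.22  1.38 -0.43] err 0.0 0.0
t15 [0.569 0.346 0.29 ] [-1.05  0.35  0.46  1.61 -0.02  0.99 -0.62] err 0.0 0.0
t30 [0.523 0.346 0.281] [-1.36  0.22  0.55  1.91  0.38  0.69 -1.09] err 0.0 0.0
t42 [0.486 0.346 0.272] [-1.63  0.18  0.63  2.12  0.91  0.62 -1.73] err 0.0 0.0
t52 [0.457 0.346 0.263] [-1.79  0.22  0.63  2.27  1.3   0.69 -2.26] err 0.0 0.0
lift
max 0.57
[[0,0.02,-0.56,-0.5,-0.2,-0.0,0.0],[0,0.02,-0.55,-0.51,-0.2,-0.0,0.0],[0,0.02,-0.54,-0.52,-0.2,-0.0,0.0],[0,0.02,-0.53,-0.53,-0.2,-0.0,0.0],[0,0.02,-0.52,-0.54,-0.2,-0.0,0.0],[0,0.02,-0.51,-0.55,-0.2,-0.0,0.0],[0,0.02,-0.5,-0.56,-0.2,-0.0,0.0],[0,0.02,-0
[... 1353 characters left out ...]
3,-0.44,0.0,0.0],[0,0.0,-0.29,0.02,-0.44,0.0,0.0]]
t30
max 0.44
[[0,0.0,-0.31,-0.02,-0.44,0.0,0.0],[0,0.0,-0.31,-0.03,-0.44,0.0,0.0],[0,0.0,-0.31,-0.05,-0.44,0.0,0.0],[0,0.0,-0.3,-0.06,-0.44,0.0,0.0],[0,0.0,-0.3,-0.07,-0.44,0.0,0.0],[0,0.0,-0.3,-0.09,-0.44,0.0,0.0]]
t42
max 0.35
[[0,0.0,-0.24,-0.07,-0.35,0.0,0.0],[0,0.0,-0.24,-0.08,-0.35,0.0,0.0],[0,0.0,-0.24,-0.09,-0.35,0.0,0.0],[0,0.0,-0.23,-0.1,-0.35,0.0,0.0],[0,0.0,-0.23,-0.1,-0.35,0.0,0.0],[0,0.0,-0.22,-0.11,-0.35,0.0,0.0]]
t52
max 0.29
[[0,0.0,-0.19,-0.09,-0.29,0.0,0.0],[0,0.0,-0.18,-0.09,-0.29,0.0,0.0],[0,0.0,-0.18,-0.1,-0.29,0.0,0.0],[0,0.0,-0.18,-0.1,-0.29,0.0,0.0],[0,0.0,-0.17,-0.11,-0.29,0.0,0.0],[0,0.0,-0.17,-0.11,-0.29,0.0,0.0]]
```

Emit:
carry_out(
  commands=[
    [0,0.01,-0.25,-0.25,-0.1,0,0],
    [0,0.02,-0.5,-0.5,-0.2,0,0],
    [0,0.02,-0.54,-0.52,-0.2,0,0],
    [0,0.02,-0.53,-0.53,-0.2,0,0],
    [0,0.02,-0.52,-0.54,-0.2,0,0],
    [0,0.02,-0.51,-0.55,-0.2,0,0],
    [0,0.02,-0.5,-0.56,-0.2,0,0],
    [0,0.02,-0.45,-0.57,-0.2,0,0],
  ],
)

```text
clock: 14.7
position: [0.5951, -0.0134, 0.2962]
ee_rot: [-1.878, -2.15, 0.421]
force: [1.0, -0.1, -4.0]
width: 0.106
gripper_force: 59.9
```

Emit:
carry_out(
  commands=[
    [0,0.01,-0.25,-0.3,-0.1,0,0],
    [0,0,-0.05,-0.1,0,0,0],
    [0,0,0,0,0,0,0],
  ],
)

```text
clock: 15.0
position: [0.5927, -0.0133, 0.3064]
ee_rot: [-1.881, -2.155, 0.414]
force: [0.2, -0.2, -3.5]
width: 0.104
gripper_force: 59.9
```

```bash
python3 -c "
from st import *
lip(); d=ice((270,100,400,290))
"
```

```text
15.0 lip bin x,y [-0.0785  0.0039] z 0.1977 tilt -20.42 F [ 0.2 -0.2 -3.5] 0.104 [-0.3   0.6   0.42  1.21 -0.15  1.74  0.23]
px [312. 199.] 276 scoop min [-0.038 -0.037  0.003] max [0.042 0.036 0.041] world [ 0.492 -0.024  0.208]
```

Emit:
carry_out(
  commands=[
    [0,0.2,0.05,-0.02,0,0.01,0.02],
    [0,0.4,0.1,-0.05,-0.02,0.02,0.05],
    [0,0.58,0.16,-0.08,-0.02,0.02,0.05],
    [0,0.58,0.16,-0.08,-0.02,0.02,0.05],
    [0,0.58,0.16,-0.08,-0.02,0.02,0.05],
    [0,0.59,0.15,-0.08,-0.02,0.02,0.05],
    [0,0.59,0.15,-0.07,-0.02,0.02,0.05],
    [0,0.59,0.15,-0.07,-0.02,0.02,0.05],
  ],
)

```text
clock: 15.85
position: [0.6109, 0.0937, 0.3087]
ee_rot: [-1.928, -2.121, 0.392]
force: [0.9, 0.5, -4.3]
width: 0.105
gripper_force: 59.9
```

Emit:
carry_out(
  commands=[
    [0,0.59,0.15,-0.07,-0.02,0.02,0.05],
    [0,0.59,0.14,-0.07,-0.02,0.02,0.05],
    [0,0.59,0.14,-0.07,-0.02,0.02,0.05],
    [0,0.59,0.14,-0.07,-0.02,0.02,0.05],
    [0,0.59,0.14,-0.05,-0.02,0.02,0.05],
    [0,0.59,0.14,-0.05,-0.02,0.02,0.05],
    [0,0.59,0.13,-0.05,-0.02,0.02,0.06],
    [0,0.59,0.13,-0.04,-0.02,0.02,0.06],
  ],
)

```text
clock: 16.65
position: [0.6319, 0.2134, 0.3101]
ee_rot: [-1.981, -2.083, 0.368]
force: [1.2, -0.4, -2.9]
width: 0.103
gripper_force: 59.9
```

Emit:
carry_out(
  commands=[
    [0,0.59,0.13,-0.04,-0.02,0.02,0.06],
    [0,0.59,0.12,-0.04,-0.02,0.02,0.06],
    [0,0.6,0.12,-0.04,-0.02,0.02,0.06],
    [0,0.6,0.12,-0.04,-0.02,0.02,0.06],
    [0,0.6,0.11,-0.04,-0.02,0.02,0.06],
    [0,0.4,0.08,-0.03,0,0.02,0.05],
    [0,0.2,0.05,0,0,0,0],
    [0,0,0,0,0,0,0],
  ],
)

```text
clock: 17.45
position: [0.6478, 0.3029, 0.309]
ee_rot: [-2.021, -2.05, 0.353]
force: [0.1, 0.1, -3.0]
width: 0.105
gripper_force: 59.9
```

```bash
python3 -c "
from st import *
lip(); d=ice((200,60,330,240)); print(arm.observe()['position'])
B=np.array([.523,.3465,0]);s=None
for t,z,n in ((-18,.175,3),(0,.145,8),(15,.12,6),(30,.105,6),(42,.1,6),(52,.1,6)): print(t);s=plan(*tcp(B+[0,0,z],0,t),n,s,grip=0)
"
```

```text
17.45 lip bin x,y [0.0238 0.3259] z 0.1951 tilt -18.57 F [ 0.1  0.1 -3. ] 0.105 [-0.58  0.81  0.39  0.8  -0.38  1.9  -0.31]
px [266. 142.] 123 scoop min [-0.037 -0.034  0.003] max [0.039 0.034 0.03 ] world [0.549 0.304 0.208]
px [235. 208.] 183 scoop min [-0.18  -0.138 -0.152] max [-0.123 -0.08  -0.132] world [0.364 0.188 0.1  ]
[0.64795127 0.30198876 0.30926324]
-18
max 0.59
[[0,0.59,0.15,0.18,-0.09,0.01,0.04],[0,0.59,0.15,0.18,-0.09,0.01,0.04],[0,0.59,0.15,0.18,-0.09,0.01,0.04]]
0
max 0.39
[[0,0.0,-0.21,0.04,-0.39,0.0,0.0],[0,0.0,-0.21,0.04,-0.39,0.0,0.0],[0,0.0,-0.21,0.03,-0.39,0.0,0.0],[0,0.0,-0.21,0.02,-0.39,0.0,0.0],[0,0.0,-0.21,0.01,-0.39,0.0,0.0],[0,0.0,-0.22,0.0,-0.39,0.0,0.0],[0,0.0,-0.22,-0.01,-0.39,0.0,0.0],[0,0.0,-0.21,-0.01,-0.39,0.0,0.0]]
15
max 0.44
[[0,0.0,-0.28,0.05,-0.44,0.0,0.0],[0,0.0,-0.28,0.04,-0.44,0.0,0.0],[0,0.0,-0.29,0.02,-0.44,0.0,0.0],[0,0.0,-0.29,0.01,-0.44,0.0,0.0],[0,0.0,-0.29,-0.0,-0.44,0.0,0.0],[0,0.0,-0.29,-0.01,-0.44,0.0,0.0]]
30
max 0.44
[[0,0.0,-0.31,-0.02,-0.44,0.0,0.0],[0,0.0,-0.31,-0.03,-0.44,0.0,0.0],[0,0.0,-0.31,-0.05,-0.44,0.0,0.0],[0,0.0,-0.3,-0.06,-0.44,0.0,0.0],[0,0.0,-0.3,-0.07,-0.44,0.0,0.0],[0,0.0,-0.3,-0.09,-0.44,0.0,0.0]]
42
max 0.35
[[0,0.0,-0.24,-0.07,-0.35,0.0,0.0],[0,0.0,-0.24,-0.08,-0.35,0.0,0.0],[0,0.0,-0.24,-0.09,-0.35,0.0,0.0],[0,0.0,-0.23,-0.1,-0.35,0.0,0.0],[0,0.0,-0.23,-0.1,-0.35,0.0,0.0],[0,0.0,-0.22,-0.11,-0.35,0.0,0.0]]
52
max 0.29
[[0,0.0,-0.19,-0.09,-0.29,0.0,0.0],[0,0.0,-0.18,-0.09,-0.29,0.0,0.0],[0,0.0,-0.18,-0.1,-0.29,0.0,0.0],[0,0.0,-0.18,-0.1,-0.29,0.0,0.0],[0,0.0,-0.17,-0.11,-0.29,0.0,0.0],[0,0.0,-0.17,-0.11,-0.29,0.0,0.0]]
```

```bash
python3 -c "
from st import *
B=np.array([.529,.3465,0]);s=None
for t,z,n in ((-17,.165,4),(-3,.126,8),(12,.105,6),(30,.095,6),(44,.09,6)): print(t);s=plan(*tcp(B+[0,0,z],0,t),n,s,grip=0)
"
```

```text
-17
max 0.44
[[0,0.44,0.18,0.19,-0.11,0.01,0.03],[0,0.44,0.18,0.2,-0.11,0.01,0.03],[0,0.44,0.17,0.2,-0.11,0.01,0.03],[0,0.44,0.17,0.2,-0.11,0.01,0.03]]
-3
max 0.31
[[0,0.0,-0.14,0.1,-0.31,0.0,0.0],[0,0.0,-0.14,0.1,-0.31,0.0,0.0],[0,0.0,-0.15,0.09,-0.31,0.0,0.0],[0,0.0,-0.15,0.09,-0.31,0.0,0.0],[0,0.0,-0.15,0.08,-0.31,0.0,0.0],[0,0.0,-0.15,0.08,-0.31,0.0,0.0],[0,0.0,-0.16,0.08,-0.31,0.0,0.0],[0,0.0,-0.16,0.07,-0.31,0.0,0.0]]
12
max 0.44
[[0,0.0,-0.28,0.02,-0.44,0.0,0.0],[0,0.0,-0.28,0.01,-0.44,0.0,0.0],[0,0.0,-0.28,-0.0,-0.44,0.0,0.0],[0,0.0,-0.28,-0.01,-0.44,0.0,0.0],[0,0.0,-0.28,-0.03,-0.44,0.0,0.0],[0,0.0,-0.27,-0.04,-0.44,0.0,0.0]]
30
max 0.52
[[0,0.0,-0.36,-0.07,-0.52,0.0,0.0],[0,0.0,-0.35,-0.08,-0.52,0.0,0.0],[0,0.0,-0.35,-0.1,-0.52,0.0,0.0],[0,0.0,-0.34,-0.12,-0.52,0.0,0.0],[0,0.0,-0.33,-0.14,-0.52,0.0,0.0],[0,0.0,-0.33,-0.16,-0.52,0.0,0.0]]
44
max 0.41
[[0,0.0,-0.28,-0.08,-0.41,0.0,0.0],[0,0.0,-0.28,-0.09,-0.41,0.0,0.0],[0,0.0,-0.27,-0.11,-0.41,0.0,0.0],[0,0.0,-0.27,-0.12,-0.41,0.0,0.0],[0,0.0,-0.26,-0.13,-0.41,0.0,0.0],[0,0.0,-0.26,-0.14,-0.41,0.0,0.0]]
```

Emit:
carry_out(
  commands=[
    [0,0.3,0.12,0.15,-0.08,0.01,0.03],
    [0,0.44,0.18,0.2,-0.11,0.01,0.03],
    [0,0.44,0.17,0.2,-0.11,0.01,0.03],
    [0,0.44,0.17,0.2,-0.11,0.01,0.03],
    [0,0.14,0.05,0.05,-0.03,0,0],
    [0,0,0,0,0,0,0],
    [0,0,0,0,0,0,0],
  ],
)

```text
clock: 18.2
position: [0.6575, 0.3461, 0.2852]
ee_rot: [-2.06, -2.061, 0.308]
force: [-0.0, 0.2, -3.8]
width: 0.104
gripper_force: 59.9
```

```bash
python3 -c "
from st import *
B=np.array([.529,.3465,0]);s=None
lip();print(arm.observe()['position'],tcp(B+[0,0,.165],0,-17)[0])
s=plan(*tcp(B+[0,0,.126],0,-3),8,s,grip=0)
"
```

```text
18.2 lip bin x,y [0.0446 0.3685] z 0.1654 tilt -16.37 F [-0.   0.2 -3.8] 0.104 [-0.62  0.84  0.39  0.79 -0.4   1.83 -0.36]
[0.65752202 0.34605262 0.28519336] [0.65771227 0.3465     0.28501213]
max 0.31
[[0,0.0,-0.14,0.1,-0.31,-0.0,0.0],[0,0.0,-0.14,0.1,-0.31,-0.0,0.0],[0,0.0,-0.15,0.09,-0.31,-0.0,0.0],[0,0.0,-0.15,0.09,-0.31,-0.0,0.0],[0,0.0,-0.15,0.09,-0.31,-0.0,0.0],[0,0.0,-0.15,0.08,-0.31,-0.0,0.0],[0,0.0,-0.16,0.08,-0.31,-0.0,0.0],[0,0.0,-0.16,0.07,-0.31,-0.0,0.0]]
```

Emit:
carry_out(
  commands=[
    [0,0,-0.14,0.1,-0.31,0,0],
    [0,0,-0.14,0.1,-0.31,0,0],
    [0,0,-0.15,0.09,-0.31,0,0],
    [0,0,-0.15,0.09,-0.31,0,0],
    [0,0,-0.15,0.09,-0.31,0,0],
    [0,0,-0.15,0.08,-0.31,0,0],
    [0,0,-0.16,0.08,-0.31,0,0],
    [0,0,-0.16,0.07,-0.31,0,0],
  ],
)

```text
clock: 19.0
position: [0.6245, 0.3455, 0.2741]
ee_rot: [-2.196, -2.195, 0.052]
force: [-0.2, 1.2, -3.6]
width: 0.104
gripper_force: 59.9
```

Emit:
carry_out(
  commands=[
    [0,0,-0.28,0.02,-0.44,0,0],
    [0,0,-0.28,0.01,-0.44,0,0],
    [0,0,-0.28,0,-0.44,0,0],
    [0,0,-0.28,-0.01,-0.44,0,0],
    [0,0,-0.28,-0.03,-0.44,0,0],
    [0,0,-0.27,-0.04,-0.44,0,0],
  ],
)

```text
clock: 19.6
position: [0.5823, 0.3454, 0.2728]
ee_rot: [2.11, 2.108, 0.23]
force: [0.0, -0.4, -2.9]
width: 0.107
gripper_force: 59.9
```

Emit:
carry_out(
  commands=[
    [0,0,-0.36,-0.07,-0.52,0,0],
    [0,0,-0.35,-0.08,-0.52,0,0],
    [0,0,-0.35,-0.1,-0.52,0,0],
    [0,0,-0.34,-0.12,-0.52,0,0],
    [0,0,-0.33,-0.14,-0.52,0,0],
    [0,0,-0.33,-0.16,-0.52,0,0],
  ],
)

```text
clock: 20.2
position: [0.5281, 0.3453, 0.2712]
ee_rot: [1.928, 1.924, 0.522]
force: [0.0, -0.6, -2.2]
width: 0.111
gripper_force: 59.9
```

```bash
python3 -c "
from st import *
B=np.array([.529,.3465,0]);s=None
lip();ice((200,60,330,240)); print(arm.observe()['position'],tcp(B+[0,0,.095],0,30)[0])
s=plan(*tcp(B+[0,0,.092],0,44),6,s,grip=0)
"
```

```text
20.2 lip bin x,y [0.0446 0.3682] z 0.0952 tilt 26.69 F [ 0.  -0.6 -2.2] 0.111 [-1.45  0.23  0.67  1.95  0.38  0.67 -1.08]
px [251. 161.] 30 scoop min [-0.048  0.005  0.003] max [-0.026  0.056  0.03 ] world [0.518 0.363 0.118]
px [256. 165.] 37 scoop min [-0.047 -0.031  0.002] max [-0.021  0.016  0.029] world [0.519 0.33  0.118]
px [250. 175.] 36 scoop min [-0.08  -0.062 -0.043] max [-0.06   0.06   0.033] world [0.501 0.347 0.078]
px [235. 208.] 177 scoop min [-0.203 -0.184  0.07 ] max [-0.154 -0.124  0.102] world [0.364 0.189 0.1  ]
[0.52525446 0.34606284 0.26963457] [0.52901024 0.3465     0.27098227]
max 0.4
[[0,0.0,-0.25,-0.09,-0.4,-0.0,0.0],[0,0.0,-0.24,-0.1,-0.4,-0.0,0.0],[0,0.0,-0.24,-0.11,-0.4,-0.0,0.0],[0,0.0,-0.23,-0.12,-0.4,-0.0,0.0],[0,0.0,-0.23,-0.13,-0.4,-0.0,0.0],[0,0.0,-0.22,-0.14,-0.4,-0.0,0.0]]
```

Cubes are sliding into the bucket. Continue tilting, then hold.

Emit:
carry_out(
  commands=[
    [0,0,-0.25,-0.09,-0.4,0,0],
    [0,0,-0.24,-0.1,-0.4,0,0],
    [0,0,-0.24,-0.11,-0.4,0,0],
    [0,0,-0.23,-0.12,-0.4,0,0],
    [0,0,-0.23,-0.13,-0.4,0,0],
    [0,0,-0.22,-0.14,-0.4,0,0],
    [0,0,0,0,0,0,0],
    [0,0,0,0,0,0,0],
  ],
)

```text
clock: 21.05
position: [0.4899, 0.3461, 0.2644]
ee_rot: [1.775, 1.774, 0.715]
force: [0.3, 0.9, -3.3]
width: 0.102
gripper_force: 59.9
```

```bash
python3 -c "
from st import *
lip();ice((200,60,330,240)); 
d=arm.get_image('top');W=cloud(d);px=d['pixels'].astype(int)
m=(W[...,2]<.1)&(np.hypot(W[...,0]-.508,W[...,1]-.3465)<.062)&(px.min(-1)>140)
n,l,s,c=cv2.connectedComponentsWithStats(m.astype(np.uint8),connectivity=4)
for i in range(1,n): 
    if s[i,4]>5: print(c[i].round(),s[i,4],np.nanmean(W[l==i],0).round(3))
"
```

```text
21.05 lip bin x,y [0.0478 0.3684] z 0.0935 tilt 34.69 F [ 0.3  0.9 -3.3] 0.102 [-1.83  0.21  0.87  2.18  0.95  0.58 -1.76]
[215. 204.] 237 [0.508 0.326 0.022]
[204. 205.] 74 [0.503 0.356 0.03 ]
[200. 215.] 68 [0.472 0.36  0.055]
```

```bash
cat >> h.py <<'E'
def g2(yaw,tilt,sg):
    """tool y across (horizontal, perpendicular to yaw), pointing tilt deg from down towards yaw"""
    a=np.radians(yaw); ax=np.array([np.sin(a),-np.cos(a),0]); return Ro.from_rotvec(np.radians(tilt)*ax)*down(yaw+90*sg)
def tcp2(handle,zg,yaw,tilt,sg):
    """handle: world point of scoop (x46,y0,z0), upright; grasp at height zg above it"""
    R=g2(yaw,tilt,sg); return np.array(handle)+[0,0,zg]+R.apply([0,0,.019]),R
E
python3 -c "
from chk import *
import numpy as np
rng=np.random.default_rng(0)
q0=np.array(arm.observe()['joints'])
for tilt in (40,50,60,70,80):
  for sg in (1,-1):
    for nm,h in (('hang0',[.455,-.349,.07]),('hangF',[.515,-.349,.06]),('spot70',[.70,.2,0]),('spot62',[.62,.2,0])):
        p,R=tcp2(h,.10,0,tilt,sg); b=[]
        for k in range(12):
            q,e,r=ik(p,R,rng.uniform(LO+.1,HI-.1) if k else np.array([-.5,.6,.3,1.2,0,1.,-1.5*sg]))
            if e<.002 and r<.02: b.append((np.min(np.minimum(q-LO,HI-q)),q.round(2)))
        b.sort(key=lambda t:-t[0]); print(tilt,sg,nm,len(b),b[0] if b else None)
"
```

```text
0.006257494004708189 [-1  1 -1  1 -1  1 -1] [ 0.313   0.5657  0.3802  0.5083 -0.081   1.4954 -0.0875 -0.0383 -0.1319
 -0.0218]
0.056061183427046676
40 1 hang0 2 (np.float64(0.03199801025561966), array([ 2.  ,  0.92, -1.24,  2.32,  1.25,  0.23,  1.47]))
40 1 hangF 2 (np.float64(0.02000061048328372), array([ 1.84,  0.99, -1.25,  2.21,  1.43,  0.31,  1.22]))
40 1 spot70 9 (np.float64(0.3614320561118554), array([ 0.04,  0.64, -0.53,  2.04,  1.99,  0.48, -0.58]))
40 1 spot62 8 (np.float64(0.289913334980072), array([ 0.25,  0.67, -0.98,  2.23,  1.94,  0.8 , -0.58]))
40 -1 hang0 4 (np.float64(0.02000018364230738), array([ 1.29,  0.33, -0.65,  2.28, -1.3 ,  0.3 ,  0.37]))
40 -1 hangF 4 (np.float64(0.020002267076967284), array([ 1.84,  0.99, -1.25,  2.21,  1.43,  0.31, -1.92]))
40 -1 spot70 6 (np.float64(0.11698007814404313), array([-0.23,  0.6 , -0.11,  1.98,  2.11,  0.24,  2.37]))
40 -1 spot62 6 (np.float64(0.18718871973748302), array([-0.27,  0.51, -0.14,  2.13,  2.16,  0.31,  2.25]))
50 1 hang0 2 (np.float64(0.020748338853313675), array([ 2.07,  1.13, -1.2 ,  2.31,  1.66,  0.14,  1.26]))

[... 2500 characters left out ...]
54), array([ 1.93,  1.23, -1.25,  2.24,  4.14,  0.31, -1.2 ]))
80 1 spot70 8 (np.float64(0.19429373040238396), array([-1.2 ,  1.1 ,  0.5 ,  2.38,  2.45,  1.28, -2.16]))
80 1 spot62 9 (np.float64(0.0958926295163649), array([-1.42,  1.15,  0.52,  2.47,  2.3 ,  1.24, -2.28]))
80 -1 hang0 7 (np.float64(0.02002509028027699), array([ 2.07,  1.13, -1.2 ,  2.33,  4.44,  0.39,  1.65]))
80 -1 hangF 6 (np.float64(0.07827988081297033), array([ 1.79,  1.  , -0.84,  2.31,  4.38,  0.74,  1.68]))
80 -1 spot70 7 (np.float64(0.24153439281627032), array([-1.4 ,  1.24,  0.8 ,  2.33,  2.54,  1.05,  0.73]))
80 -1 spot62 10 (np.float64(0.17919463473495423), array([-1.7 ,  1.42,  0.98,  2.39,  2.55,  0.83,  0.46]))
```

Emit:
carry_out(
  commands=[
    [0,0,0.1,0.05,-0.2,0,0],
    [0,0,-0.15,-0.15,0,0,0],
    [0,0,0.1,0.05,0.2,0,0],
    [0,0,-0.05,0.05,0,0,0],
    [0,0,0,0,0,0,0],
  ],
)

```text
clock: 21.65
position: [0.4898, 0.346, 0.2641]
ee_rot: [1.775, 1.772, 0.716]
force: [0.2, 0.1, -2.3]
width: 0.105
gripper_force: 59.9
```

```bash
cat > kin.py <<'E'
from h import *
from scipy.optimize import least_squares
import json,os
D=[([-1.20761134,.43518303,.0249668,1.5739897,-.01157912,1.13401252,-.07509203],[.28054742,.55798484,.22601126],[-.725084291,-3.05657791,.002255]),
([-.55677561,.61425484,.35252141,1.22839125,-.20617989,1.3330348,-.01512755],[.70259901,.21182717,.26010984],[1.9878353,2.43237704,.00049]),
([-.34533351,.38517406,.40503661,1.57614514,-.17242859,1.16607491,.22366452],[.62558086,-.01254973,.27152059],[2.052,2.337,.059])]
def log():
    o=arm.observe(); S=json.load(open("s.json")) if os.path.exists("s.json") else []
    S.append([list(map(float,o[k])) for k in("joints","position","ee_rot")]); json.dump(S,open("s.json","w"))
log(); D+=json.load(open("s.json"))
rz=lambda a:Ro.from_rotvec([0,0,a]).as_matrix(); ry=lambda a:Ro.from_rotvec([0,a,0]).as_matrix()
SG=np.array([-1,1,-1,1,-1,1,-1])
def fk(q,P):
    q=np.array(q)*SG; d1,a,b,c,y0,y7,y3,y5,ea=P
    A=rz(q[0]+y0)@ry(q[1])@rz(q[2]+y3); p=np.array([0,0,d1])+A@[ea,0,a]
    A=A@ry(q[3]); p=p+A@[-ea,0,b]; A=A@rz(q[4]+y5)@ry(q[5])@rz(q[6]+y7); return p+A@[0,0,c],A
def res(P):
    r=[]
    for q,p,e in D:
        x,A=fk(q,P); r+=list((x-p)*10)+list((A-Ro.from_rotvec(e).as_matrix()).ravel())
    return np.r_[r,1e-3*P[8]]
def fit(D_=None):
    g=None
    import itertools
    for s in itertools.product((1,-1),repeat=4):
        SG[[0,2,4,6]]=s
        for y7 in (0,1.57,3.14,-1.57):
            b=least_squares(res,[.35,.45,.45,.25,0,y7,0,0,0],max_nfev=80)
            if g is None or b.cost<g[0].cost: g=(b,SG.copy())
    SG[:]=g[1]; return g[0]
best=fit(); P=best.x
LO=np.array([-2.62,-.44,-1.27,.08,-1.32,.12,-2.74]);HI=np.array([2.62,2.09,1.32,2.57,4.46,2,2.74])
def ik(p,R,q0):
    f=lambda q:np.r_[(fk(q,P)[0]-p)*10,(fk(q,P)[1]-R.as_matrix()).ravel(),1e-3*(q-q0)]
    s=least_squares(f,np.clip(q0,LO+.03,HI-.03),bounds=(LO+.02,HI-.02)); return s.x,np.linalg.norm(fk(s.x,P)[0]-p),(Ro.from_matrix(fk(s.x,P)[1]).inv()*R).magnitude()
E
python3 -c "
from kin import *
print(best.cost,SG,P.round(4)); print(res(P)[:-1].reshape(-1,12).round(4))
"
```

```text
0.016454680043247086 [-1  1 -1  1 -1  1 -1] [ 0.3017  0.5271  0.428   0.3796 -0.0799  1.533   0.0258 -0.0311  0.0184]
[[-3.290e-02  1.176e-01  1.410e-02  2.600e-03  4.900e-03  1.550e-02
   4.900e-03 -2.500e-03 -7.400e-03 -1.720e-02  4.000e-04  2.000e-04]
 [-4.140e-02 -6.990e-02 -2.290e-02  1.340e-02  2.600e-03 -2.100e-03
   2.500e-03 -1.340e-02 -1.670e-02 -1.600e-02 -5.200e-03  1.000e-04]
 [ 1.300e-02  2.370e-02 -1.430e-02  7.200e-03  1.200e-03 -6.900e-03
   7.000e-04 -6.300e-03 -2.130e-02 -2.000e-02 -9.500e-03 -3.000e-04]
 [-1.170e-02 -4.790e-02  2.310e-02  6.700e-03 -7.200e-03  7.400e-03
  -9.000e-04  2.570e-02 -3.580e-02 -4.350e-02  7.000e-03  8.000e-03]]
```

```bash
python3 -c "
from st import *
from kin import log
lip();ice((200,60,330,200))
B=np.array([.529,.3465,0]);L=np.array([.572,.2,0]);s=None
for l,t,n in ((B+[0,0,.165],44,4),(B+[0,0,.175],0,10),(L+[0,0,.15],0,8),(L+[0,0,.02],0,7)): print(t);s=plan(*tcp(l,0,t),n,s,grip=0)
"
```

```text
21.65 lip bin x,y [0.0479 0.3683] z 0.0932 tilt 34.72 F [ 0.2  0.1 -2.3] 0.105 [-1.83  0.21  0.87  2.19  0.95  0.58 -1.77]
44
max 0.54
[[0,0.01,0.47,-0.54,-0.01,-0.0,-0.0],[0,0.01,0.47,-0.54,-0.01,-0.0,-0.0],[0,0.01,0.47,-0.54,-0.01,-0.0,-0.0],[0,0.0,0.47,-0.54,-0.01,-0.0,-0.0]]
0
max 0.77
[[0,0.0,0.35,0.39,0.77,0.0,0.0],[0,0.0,0.38,0.36,0.77,0.0,0.0],[0,0.0,0.41,0.33,0.77,0.0,0.0],[0,0.0,0.43,0.3,0.77,0.0,0.0],[0,0.0,0.45,0.26,0.77,0.0,0.0],[0,0.0,0.47,0.23,0.77,0.0,0.0],[0,0.0,0.49,0.19,0.77,0.0,0.0],[0,0.0,0.5,0.15,0.77,0.0,0.0]]
[[0,0.0,0.51,0.11,0.77,0.0,0.0],[0,0.0,0.52,0.07,0.77,0.0,0.0]]
0
max 0.73
[[0,-0.73,0.21,0.13,0.0,0.0,0.0],[0,-0.73,0.21,0.13,0.0,0.0,0.0],[0,-0.73,0.21,0.13,0.0,0.0,0.0],[0,-0.73,0.21,0.13,0.0,0.0,0.0],[0,-0.73,0.21,0.13,0.0,0.0,0.0],[0,-0.73,0.21,0.13,0.0,0.0,0.0],[0,-0.73,0.21,0.13,0.0,0.0,0.0],[0,-0.73,0.21,0.13,0.0,0.0,0.0]]
0
max 0.74
[[0,0.0,0.0,0.74,0.0,0.0,0.0],[0,0.0,0.0,0.74,0.0,0.0,0.0],[0,0.0,0.0,0.74,0.0,0.0,0.0],[0,0.0,0.0,0.74,0.0,0.0,0.0],[0,0.0,0.0,0.74,0.0,0.0,0.0],[0,0.0,0.0,0.74,0.0,0.0,0.0],[0,0.0,0.0,0.74,0.0,0.0,0.0]]
```

Emit:
carry_out(
  commands=[
    [0,0,0.47,-0.54,0,0,0],
    [0,0,0.47,-0.54,0,0,0],
    [0,0,0.47,-0.54,0,0,0],
    [0,0,0.47,-0.54,0,0,0],
    [0,0,0,0,0,0,0],
  ],
)

```text
clock: 22.2
position: [0.4865, 0.3469, 0.3372]
ee_rot: [1.776, 1.773, 0.72]
force: [-0.2, -0.3, -2.4]
width: 0.102
gripper_force: 59.9
```

Emit:
carry_out(
  commands=[
    [0,0,0.35,0.39,0.77,0,0],
    [0,0,0.38,0.36,0.77,0,0],
    [0,0,0.41,0.33,0.77,0,0],
    [0,0,0.43,0.3,0.77,0,0],
    [0,0,0.45,0.26,0.77,0,0],
    [0,0,0,0,0,0,0],
  ],
)

```text
clock: 22.8
position: [0.5554, 0.343, 0.3304]
ee_rot: [2.019, 2.005, 0.386]
force: [0.5, -0.1, -1.8]
width: 0.104
gripper_force: 59.9
```

```bash
python3 -c "
from st import *
from kin import log
lip();ice((200,60,330,200))
B=np.array([.529,.3465,0]);L=np.array([.572,.2,0]);s=None
for l,t,n in ((B+[0,0,.17],0,5),(L+[0,0,.15],0,8)): print(t);s=plan(*tcp(l,0,t),n,s,grip=0)
"
```

```text
22.8 lip bin x,y [0.0459 0.3653] z 0.1562 tilt 20.4 F [ 0.5 -0.1 -1.8] 0.104 [-1.4   0.28  0.8   1.71  0.04  0.93 -0.67]
0
max 0.76
[[0,0.03,0.45,0.24,0.76,0.0,-0.01],[0,0.03,0.46,0.21,0.76,0.0,-0.01],[0,0.03,0.48,0.17,0.76,0.0,-0.01],[0,0.02,0.49,0.14,0.76,0.0,-0.01],[0,0.02,0.5,0.1,0.76,0.0,-0.01]]
0
max 0.73
[[0,-0.73,0.21,0.1,0.0,0.0,0.0],[0,-0.73,0.21,0.1,0.0,0.0,0.0],[0,-0.73,0.21,0.1,0.0,0.0,0.0],[0,-0.73,0.21,0.1,0.0,0.0,0.0],[0,-0.73,0.21,0.1,0.0,0.0,0.0],[0,-0.73,0.21,0.1,0.0,0.0,0.0],[0,-0.73,0.21,0.1,0.0,0.0,0.0],[0,-0.73,0.21,0.1,0.0,0.0,0.0]]
```

Emit:
carry_out(
  commands=[
    [0,0.03,0.45,0.24,0.76,0,0],
    [0,0.03,0.46,0.21,0.76,0,0],
    [0,0.03,0.48,0.17,0.76,0,0],
    [0,0.02,0.49,0.14,0.76,0,0],
    [0,0.02,0.5,0.1,0.76,0,0],
    [0,-0.4,0.1,0.05,0,0,0],
  ],
)

```text
clock: 23.45
position: [0.6178, 0.3398, 0.3184]
ee_rot: [2.222, 2.22, -0.007]
force: [0.1, -0.3, -3.4]
width: 0.103
gripper_force: 59.9
```

Emit:
carry_out(
  commands=[
    [0,-0.73,0.21,0.1,0,0,0],
    [0,-0.73,0.21,0.1,0,0,0],
    [0,-0.73,0.21,0.1,0,0,0],
    [0,-0.73,0.21,0.1,0,0,0],
    [0,-0.73,0.21,0.1,0,0,0],
    [0,-0.73,0.21,0.1,0,0,0],
    [0,-0.73,0.21,0.1,0,0,0],
    [0,-0.33,0.11,0.05,0,0,0],
  ],
)

```text
clock: 24.25
position: [0.6573, 0.2002, 0.3032]
ee_rot: [2.224, 2.218, 0.002]
force: [-0.0, 0.5, -2.0]
width: 0.104
gripper_force: 59.9
```

```bash
python3 -c "
from st import *
from kin import log
lip();log();ice((200,60,360,220))
d=arm.get_image('top');W=cloud(d);px=d['pixels'].astype(int)
for nm,m in (('bucket',(W[...,2]<.12)&(np.hypot(W[...,0]-.508,W[...,1]-.3465)<.058)),('bin',(W[...,2]<.07)&(abs(W[...,0]-.53)<.13)&(abs(W[...,1]+.025)<.07))):
  m=m&(px.min(-1)>150)
  n,l,s,c=cv2.connectedComponentsWithStats(m.astype(np.uint8),connectivity=4)
  for i in range(1,n): 
    if s[i,4]>5: print(nm,c[i].round(),s[i,4],np.nanmean(W[l==i],0).round(3),np.nanmax(W[l==i],0).round(3))
save(d,'bucket.png',(165,160,245,240))
L=np.array([.572,.2,0])
for l,t,n in ((L+[0,0,.012],0,7),): print(t);s=plan(*tcp(l,0,t),n,None,grip=0)
"
```

```text
24.25 lip bin x,y [0.0655 0.2187] z 0.1507 tilt 0.06 F [-0.   0.5 -2. ] 0.104 [-0.76  0.55  0.67  1.32 -0.34  1.38 -0.1 ]
px [235. 208.] 180 scoop min [-0.277 -0.041 -0.055] max [-0.217  0.019 -0.045] world [0.364 0.189 0.1  ]
bucket [215. 203.] 240 [0.512 0.326 0.021] [0.562 0.344 0.041]
0
max 0.79
[[0,-0.01,0.02,0.79,0.0,-0.0,-0.0],[0,-0.01,0.02,0.79,0.0,-0.0,-0.0],[0,-0.01,0.02,0.79,0.0,-0.0,-0.0],[0,-0.01,0.02,0.79,0.0,-0.0,-0.0],[0,-0.01,0.02,0.79,0.0,-0.0,-0.0],[0,-0.01,0.02,0.79,0.0,-0.0,-0.0],[0,-0.01,0.02,0.79,0.0,-0.0,-0.0]]
```

```bash
python3 -c "
from st import *
d=arm.get_image('top');W=cloud(d)
r=np.hypot(W[...,0]-.508,W[...,1]-.3465); ys,xs=np.where(r<.057)
print(ys.min(),ys.max(),xs.min(),xs.max())
for y in range(ys.min(),ys.max()+1,2): print(y,' '.join('%2d'%(W[y,x,2]*1000) if r[y,x]<.062 and W[y,x,2]<.12 else ' .' for x in range(xs.min(),xs.max()+1,2)))
S=cloud(arm.get_image('side'))
m=(S[...,2]<.1)&(np.hypot(S[...,0]-.508,S[...,1]-.3465)<.056)&(S[...,2]>.012);print('side',m.sum(),np.histogram(S[m][:,2],8))
for n,C in(('t',W),('s',S)):
  c,s=np.cos(BY),np.sin(BY);dx=C[...,0]-BC[0];dy=C[...,1]-BC[1];x=c*dx+s*dy;y=-s*dx+c*dy
  m=(abs(x)<.112)&(abs(y)<.05)&(C[...,2]<.065);print('bin',n,m.sum(),(m&(C[...,2]>.02)).sum(), C[m&(C[...,2]>.02)].mean(0) if (m&(C[...,2]>.02)).any() else '')
"
```

```text
186 220 209 220
186 11  7 20  .  .  .
188  8  8  8  8  .  .
190  8  7 14  8 12  .
192  9 11  9 11 13  .
194 10  8  8  9  9  7
196 11  6 10 10  9 13
198  9 13  5  8  7  8
200  8 10 33 36 34 33
202 10  8 33 32 35 32
204  .  7 36 36 30 33
206  . 11 31 36 37 29
208  .  9 10 16  8 13
210  . 14 11 10 10  .
212  .  6 35 32 15  .
214  . 31 35 35  .  .
216  . 37 34 32  .  .
218  . 35 32  .  .  .
220  . 34  .  .  . 25
side 14 (array([4, 1, 2, 3, 0, 2, 1, 1]), array([0.02872842, 0.0325567 , 0.03638497, 0.04021324, 0.04404151,
       0.04786978, 0.05169805, 0.05552632, 0.05935459]))
bin t 2320 0 
bin s 811 0
```

The bin and scoop are empty, so all six cubes went into the bucket (some are hidden by the arm). Setting the scoop down.

Emit:
carry_out(
  commands=[
    [0,0,0.02,0.5,0,0,0],
    [0,0,0.02,0.79,0,0,0],
    [0,0,0.02,0.79,0,0,0],
    [0,0,0.02,0.79,0,0,0],
    [0,0,0.02,0.79,0,0,0],
    [0,0,0.02,0.79,0,0,0],
    [0,0,0,0.7,0,0,0],
    [0,0,0,0.3,0,0,0],
  ],
)

```text
clock: 25.25
position: [0.6581, 0.205, 0.1641]
ee_rot: [-2.217, -2.222, 0.002]
force: [-0.4, 0.5, -3.3]
width: 0.104
gripper_force: 59.9
```

Emit:
carry_out(
  commands=[
    [0,0,0,0.1,0,0,0],
    [0,0,0,0.1,0,0,0],
    [0,0,0,0,0,0,0],
    [0,0,0,0,0,0,0],
  ],
)

```text
clock: 25.65
position: [0.6601, 0.204, 0.1628]
ee_rot: [-2.221, -2.222, -0.005]
force: [-0.0, -0.6, -2.0]
width: 0.107
gripper_force: 59.9
```

```bash
python3 -c "
from st import *
from kin import log
lip();log()"
```

```text
25.65 lip bin x,y [0.0689 0.222 ] z 0.0102 tilt 0.11 F [-0.  -0.6 -2. ] 0.107 [-0.75  0.65  0.62  1.51 -0.4   1.11 -0.04]
```

Emit:
carry_out(
  commands=[
    [0,0,0,0.12,0,0,0],
    [0,0,0,0.12,0,0,0],
    [0,0,0,0.08,0,0,0],
    [0,0,0,0,0,0,0],
    [0,0,0,0,0,0,0],
  ],
)

```text
clock: 26.15
position: [0.6597, 0.2038, 0.1539]
ee_rot: [-2.22, -2.221, -0.002]
force: [0.3, -0.1, -2.1]
width: 0.105
gripper_force: 59.9
```

Emit:
carry_out(
  commands=[
    [0,0,0,0.06,0,0,0],
    [0,0,0,0.03,0,0,0],
    [0,0,0,0,0,0,0],
  ],
)

```text
clock: 26.45
position: [0.6596, 0.2039, 0.1516]
ee_rot: [-2.22, -2.221, -0.002]
force: [0.3, -0.2, -3.4]
width: 0.104
gripper_force: 59.9
```

```bash
python3 -c "
from st import *
lip()"
```

```text
26.45 lip bin x,y [0.0682 0.2219] z -0.0009 tilt 0.03 F [ 0.3 -0.2 -3.4] 0.104 [-0.74  0.66  0.61  1.52 -0.41  1.09 -0.04]
```

Emit:
carry_out(
  commands=[
    [0,0,0,0.04,0,0,0],
    [0,0,0,0,0,0,0],
    [0,0,0,0,0,0,0],
  ],
)

```text
clock: 26.75
position: [0.66, 0.2039, 0.1512]
ee_rot: [-2.221, -2.222, -0.004]
force: [-0.5, 0.9, 3.0]
width: 0.106
gripper_force: 60.0
```

Emit:
carry_out(
  commands=[
    [0,0,0,0.04,0,0,0],
    [0,0,0,0,0,0,0],
    [0,0,0,0,0,0,0],
  ],
)

```text
clock: 27.05
position: [0.6604, 0.2041, 0.1511]
ee_rot: [-2.221, -2.222, -0.006]
force: [-0.7, 0.0, 9.4]
width: 0.101
gripper_force: 60.1
```

Contact at TCP z≈0.1512. Unload and open.

Emit:
carry_out(
  commands=[
    [0,0,0,-0.03,0,0,0],
    [0,0,0,0,0,0,0],
    [1,0,0,0,0,0,0],
    [1,0,0,0,0,0,0],
    [1,0,0,0,0,0,0],
    [1,0,0,0,0,0,0],
    [1,0,0,0,0,0,0],
    [1,0,0,0,0,0,0],
  ],
)

```text
clock: 27.85
position: [0.6596, 0.2038, 0.1504]
ee_rot: [-2.22, -2.221, -0.003]
force: [-0.4, 0.1, 0.2]
width: 0.583
gripper_force: 0.0
```

Emit:
carry_out(
  commands=[
    [1,0,0,0,0,0,0],
    [1,0,0,0,0,0,0],
    [1,0,0,0,0,0,0],
    [1,0,0,-0.3,0,0,0],
    [1,0,0,-0.6,0,0,0],
    [1,0,0,-0.8,0,0,0],
    [1,0,0,-0.8,0,0,0],
    [1,0,0,-0.6,0,0,0],
  ],
)

```text
clock: 28.65
position: [0.6603, 0.2036, 0.2308]
ee_rot: [2.221, 2.221, 0.006]
force: [0.3, 0.3, 0.4]
width: 1.001
gripper_force: 0.0
```

Emit:
carry_out(
  commands=[
    [1,0,0,-0.5,0,0,0],
    [1,0,0,0,0,0,0],
  ],
)

```text
clock: 28.85
position: [0.6606, 0.2037, 0.2429]
ee_rot: [2.22, 2.221, 0.007]
force: [-0.1, -0.3, -0.3]
width: 1.001
gripper_force: 0.0
```

```bash
cat > kin2.py <<'E'
# general fit: joint offsets, link offsets
from h import *
from scipy.optimize import least_squares
import json,os
exec(open("kin.py").read().split("rz=lambda")[0].split("import json,os")[1])
rz=lambda a:Ro.from_rotvec([0,0,a]).as_matrix(); ry=lambda a:Ro.from_rotvec([0,a,0]).as_matrix()
S7=np.array([-1,1,-1,1,-1,1,-1])
def fk(q,P):
    q=np.array(q)*S7+P[:7]; d1,s,a,ea,b,eb,w,c,lx=P[7:16]
    A=rz(q[0]); p=np.array([0,0,d1])+A@[s,0,0]; A=A@ry(q[1])@rz(q[2]); p=p+A@[ea,0,a]
    A=A@ry(q[3]); p=p+A@[eb,0,b]; A=A@rz(q[4])@ry(q[5]); p=p+A@[w,0,0]; A=A@rz(q[6]); return p+A@[0,0,c],A
def res(P):
    r=[]
    for q,p,e in D:
        x,A=fk(q,P); r+=list((x-p)*10)+list((A-Ro.from_rotvec(e).as_matrix()).ravel())
    return np.r_[r,2e-3*P[[0,1,2,3,4,5,8,10,12,13]]]
best=least_squares(res,np.r_[np.zeros(6),1.57,.3,0,.5,0,.43,0,0,.38,0]); P=best.x
LO=np.array([-2.62,-.44,-1.27,.08,-1.32,.12,-2.74]);HI=np.array([2.62,2.09,1.32,2.57,4.46,2,2.74])
def ik(p,R,q0):
    f=lambda q:np.r_[(fk(q,P)[0]-p)*10,(fk(q,P)[1]-R.as_matrix()).ravel(),1e-3*(q-q0)]
    s=least_squares(f,np.clip(q0,LO+.03,HI-.03),bounds=(LO+.02,HI-.02)); return s.x,np.linalg.norm(fk(s.x,P)[0]-p),(Ro.from_matrix(fk(s.x,P)[1]).inv()*R).magnitude()
E
python3 -c "
from kin2 import *
log()
print(len(D),best.cost,P.round(4)); print(np.abs(res(P)[:12*len(D)].reshape(-1,12)).max(1))
print(arm.observe()['position'],arm.observe()['clock'])
d=arm.get_image('side');W=cloud(d);m=(abs(W[...,0]-.655)<.06)&(abs(W[...,1]-.2)<.05)
for a in (.06,.09,.12,.15,.175,.19):
    Q=W[m&(W[...,2]>a)&(W[...,2]<a+.015)&(W[...,0]>.64)]; print(a,len(Q),Q.mean(0).round(4),np.ptp(Q,0).round(4),Q.max(0).round(4))
Q=W[m&(W[...,2]>.025)&(W[...,2]<.05)];print(cv2.minAreaRect(Q[:,:2].astype(np.float32)),len(Q))
"
```

```text
11 0.027121084052028777 [-0.073  -0.0154  0.0038  0.0151 -0.0143 -0.0117  1.5076  0.3102  0.017
  0.5285  0.003   0.4192 -0.0251 -0.0088  0.4071  0.    ]
[0.14772743 0.02958343 0.06304093 0.03984632 0.03984632 0.04342452
 0.04950858 0.04950858 0.0096346  0.0096346  0.02806   ]
[0.66058223 0.20373753 0.24285363] 28.85
0.06 17 [0.6565 0.1988 0.0684] [0.0077 0.02   0.0134] [0.6609 0.211  0.0747]
0.09 21 [0.6576 0.2    0.0972] [0.011  0.0166 0.0132] [0.6651 0.21   0.104 ]
0.12 21 [0.658  0.2002 0.1268] [0.0144 0.02   0.0141] [0.6671 0.2118 0.1345]
0.15 24 [0.658  0.199  0.1578] [0.0141 0.0209 0.0144] [0.6663 0.2128 0.1646]
0.175 34 [0.6584 0.2022 0.1815] [0.0143 0.0391 0.0144] [0.6678 0.221  0.1899]
0.19 34 [0.6578 0.1963 0.1981] [0.0103 0.0407 0.0143] [0.6639 0.2212 0.2049]
((0.6287124156951904, 0.20321068167686462), (0.06434960663318634, 0.07804464548826218), 1.6805214881896973) 159
```

```bash
python3 - <<'E'
s=open("kin2.py").read()
s=s.replace("q=np.array(q)*S7+P[:7]; d1,s,a,ea,b,eb,w,c,lx=P[7:16]","q=np.array(q)*S7+np.r_[P[0],np.zeros(5),P[6]]; d1,s,a,ea,b,eb,w,c=P[7:15]; l1,l2,l3,l4=P[1:5]")
s=s.replace("A@[s,0,0]","A@[s,l1,0]").replace("A@[ea,0,a]","A@[ea,l2,a]").replace("A@[eb,0,b]","A@[eb,l3,b]").replace("A@[w,0,0]","A@[w,l4,0]")
open("kin3.py","w").write(s)
E
python3 -c "
from kin3 import *
print(len(D),best.cost,P.round(4)); print(res(P)[:12*len(D)].reshape(-1,12).round(3))
for q,p,e in D: print(np.round(q,2),(Ro.from_matrix(fk(q,P)[1]).inv()*Ro.from_rotvec(e)).as_rotvec().round(3))
"
```

```text
13 3.698886984848202e-07 [-0.0000e+00 -3.6400e-02 -8.3000e-03 -8.3000e-03 -4.0000e-04 -0.0000e+00
  1.5708e+00  2.7210e-01  0.0000e+00  5.5760e-01 -0.0000e+00  4.2770e-01
 -0.0000e+00 -0.0000e+00  3.7040e-01  0.0000e+00]
[[ 0.     0.     0.    -0.    -0.    -0.    -0.     0.    -0.    -0.
  -0.     0.   ]
 [-0.    -0.     0.    -0.    -0.     0.    -0.     0.     0.     0.
   0.     0.   ]
 [ 0.     0.     0.    -0.     0.    -0.001 -0.    -0.     0.     0.
  -0.    -0.   ]
 [-0.    -0.    -0.     0.    -0.     0.     0.     0.    -0.    -0.
   0.    -0.   ]
 [-0.    -0.    -0.     0.    -0.     0.     0.     0.    -0.    -0.
   0.    -0.   ]
 [ 0.     0.    -0.    -0.     0.    -0.     0.     0.    -0.    -0.
  -0.    -0.   ]
 [-0.     0.    -0.    -0.     0.     0.     0.     0.    -0.    -0.
   0.     0.   ]
 [-0.     0.    -0.    -0.     0.     0.     0.     0.    -0.    -0.
   0.     0.   ]
 [ 0.    -0.    -0.    -0.    -0.     0.    -0.     0.    -0.    -0.
   0.     0.   ]
 [ 0.    -0.    -0.    -0.    -0.     0.    -0.     0.    -0.    -0.
   0.     0.   ]
 [-0.    -0.    -0.
[... 266 characters left out ...]
0.01  1.13 -0.08] [-0.  0.  0.]
[-0.56  0.61  0.35  1.23 -0.21  1.33 -0.02] [ 0. -0.  0.]
[-0.35  0.39  0.41  1.58 -0.17  1.17  0.22] [-0. -0. -0.]
[-1.83  0.21  0.87  2.19  0.95  0.58 -1.77] [0. 0. 0.]
[-1.83  0.21  0.87  2.19  0.95  0.58 -1.77] [0. 0. 0.]
[-1.4   0.28  0.8   1.71  0.04  0.93 -0.67] [-0.  0.  0.]
[-0.76  0.55  0.67  1.32 -0.34  1.38 -0.1 ] [0. 0. 0.]
[-0.76  0.55  0.67  1.32 -0.34  1.38 -0.1 ] [0. 0. 0.]
[-0.75  0.65  0.62  1.51 -0.4   1.11 -0.04] [0. 0. 0.]
[-0.75  0.65  0.62  1.51 -0.4   1.11 -0.04] [0. 0. 0.]
[-0.76  0.59  0.65  1.41 -0.36  1.26 -0.08] [0. 0. 0.]
[-0.76  0.59  0.65  1.41 -0.36  1.26 -0.08] [0. 0. 0.]
[-0.76  0.59  0.65  1.41 -0.36  1.26 -0.08] [0. 0. 0.]
```

```bash
cat > cand.py <<'E'
from kin3 import *
import sys
q0=np.array(arm.observe()["joints"]); o=arm.observe(); p0=o["position"];R0=Ro.from_rotvec(o["ee_rot"])
H=np.array([.66,.2035,0]); ZG=.105
from scipy.spatial.transform import Slerp
def seg(q,a,b,n):
    (pa,Ra),(pb,Rb)=a,b; sl=Slerp([0,1],Ro.concatenate([Ra,Rb])); worst=9;E=0
    for k in range(1,n+1):
        q,e,r=ik(pa+(pb-pa)*k/n,sl([k/n])[0],q); E=max(E,e,r*.1); worst=min(worst,np.min(np.minimum(q-LO,HI-q)))
    return q,worst,E
def pose(h,z,al,tilt,sg,back=0):
    R=g2(al,tilt,sg); return np.array(h)+[0,0,z]+R.apply([0,0,.019-back]),R
if __name__=="__main__":
  for al in (0,90,-90):
    for tilt in (45,55,65,75):
      for sg in (1,-1):
        w0=pose(H,ZG,al,tilt,sg,.12); g=pose(H,ZG,al,tilt,sg); up=pose(H+[0,0,.1],ZG,al,tilt,sg)
        h0=pose([.45,-.349,.075],ZG,al,tilt,sg); h1=pose([.525,-.349,.06],ZG,al,tilt,sg)
        q=q0; out=[]
        cl=(p0+[-.02,0,.08],R0)
        for a,b,n in (((p0,R0),cl,2),(cl,w0,12),(w0,g,3),(g,up,3),(up,h0,14),(h0,h1,4)):
            q,w,E=seg(q,a,b,n); out.append((round(float(w),2),round(float(E),3)))
        print(al,tilt,sg,out[1:],q.round(2))
E
python3 cand.py
```

```text
0 45 1 [(0.02, 0.0), (0.23, 0.0), (0.02, 0.0), (0.02, 0.005), (0.02, 0.004)] [ 1.39  0.55 -0.81  2.16  4.44  0.14 -2.12]
0 45 -1 [(0.02, 0.01), (0.02, 0.018), (0.02, 0.014), (0.02, 0.016), (0.02, 0.002)] [ 1.41  0.55 -0.82  2.13 -1.3   0.14  0.48]
0 55 1 [(0.08, 0.0), (0.14, 0.0), (0.26, 0.0), (0.02, 0.0), (0.14, 0.0)] [ 1.33  0.57 -0.63  2.24  4.15  0.44 -1.77]
0 55 -1 [(0.02, 0.026), (0.02, 0.031), (0.02, 0.028), (0.02, 0.032), (0.02, 0.011)] [ 1.61  0.73 -1.02  2.12 -1.3   0.14  0.65]
0 65 1 [(0.02, 0.0), (0.08, 0.0), (0.22, 0.0), (0.02, 0.009), (0.05, 0.0)] [ 1.71  0.94 -1.14  2.27  3.53  0.37 -0.85]
0 65 -1 [(0.02, 0.041), (0.02, 0.042), (0.02, 0.039), (0.02, 0.048), (0.02, 0.018)] [ 1.76  0.97 -1.17  2.11 -1.3   0.14  0.86]
0 75 1 [(0.02, 0.001), (0.08, 0.0), (0.21, 0.0), (0.02, 0.02), (0.04, 0.0)] [ 1.77  1.15 -1.17  2.3   3.64  0.49 -0.75]
0 75 -1 [(0.02, 0.053), (0.02, 0.051), (0.02, 0.049), (0.02, 0.064), (0.02, 0.022)] [ 1.85  1.2  -1.25  2.1  -1.3   0.16  1.08]
90 45 1 [(0.02, 0.012), (0.02, 0.008), (0.02, 0.004), (0.02, 0.065), (0.02, 0.064)] [ 1.24  1.08 -1.25  1.28  0.
[... 1163 characters left out ...]
0), (0.14, 0.0), (0.18, 0.0)] [-0.66  0.87  1.06  2.08  0.55  0.43 -0.36]
-90 55 -1 [(0.02, 0.061), (0.02, 0.058), (0.02, 0.052), (0.02, 0.049), (0.02, 0.008)] [-0.73  1.05  1.3   2.09 -0.24  0.35 -2.72]
-90 65 1 [(0.17, 0.0), (0.27, 0.0), (0.39, 0.0), (0.08, 0.0), (0.11, 0.0)] [-0.74  1.06  1.13  2.1   0.62  0.4  -0.54]
-90 65 -1 [(0.02, 0.066), (0.02, 0.064), (0.02, 0.059), (0.02, 0.055), (0.02, 0.019)] [-0.77  1.13  1.3   2.19 -0.29  0.14 -2.72]
-90 75 1 [(0.06, 0.0), (0.17, 0.0), (0.32, 0.0), (0.06, 0.0), (0.08, 0.0)] [-0.79  1.25  1.17  2.11  0.66  0.4  -0.7 ]
-90 75 -1 [(0.02, 0.069), (0.02, 0.068), (0.02, 0.064), (0.02, 0.06), (0.02, 0.031)] [-0.78  1.2   1.3   2.19 -0.28  0.14 -2.72]
```

```bash
cat > route.py <<'E'
from cand import *
def hpose(eye,th,al,tilt,sg,back=0):
    """eye centre world, scoop pitch th deg (lip down) about the eye"""
    T=Ro.from_rotvec([0,-np.radians(th),0]); R0=g2(al,tilt,sg)
    return np.array(eye)+T.apply(np.array([0,0,ZG-.19])+R0.apply([0,0,.019]))+ (T*R0).apply([0,0,-back]),T*R0
def wps(t,Y=-.349):
    a=(90,t,-1); w0=pose(H,ZG,*a,.12)
    return [("up",(p0+[0,-.0,.06],R0),3),("w0",w0,12),("g",pose(H,ZG,*a),6),("lift",pose(H+[0,0,.19],ZG,*a),10),("m1",pose([.45,.0,.19],ZG,*a),12),("m2",pose([.45,Y,.19],ZG,*a),16),("pre",hpose([.455,Y,.2630],0,*a),8),("ins",hpose([.515,Y,.255],0,*a),8),("tilt",hpose([.515,Y,.2545],6,*a),3),("low",hpose([.515,Y,.2495],6,*a),2)]
if __name__=="__main__":
  for t in (48,52,56,60):
    q=q0;prev=(p0,R0);out=[]
    for n,w,k in wps(t): 
        q,m,E=seg(q,prev,w,k);prev=w;out.append((n,round(float(m),2),round(float(E),3)))
    print(t,out,q.round(2))
E
python3 route.py
```

```text
48 [('up', 0.62, 0.0), ('w0', 0.25, 0.0), ('g', 0.13, 0.0), ('lift', 0.14, 0.0), ('m1', 0.28, 0.0), ('m2', 0.04, 0.0), ('pre', 0.06, 0.0), ('ins', 0.18, 0.0), ('tilt', 0.19, 0.0), ('low', 0.23, 0.0)] [ 0.58  0.91  0.46  1.3  -0.84  1.77  1.23]
52 [('up', 0.62, 0.0), ('w0', 0.21, 0.0), ('g', 0.09, 0.0), ('lift', 0.1, 0.0), ('m1', 0.22, 0.0), ('m2', 0.02, 0.0), ('pre', 0.04, 0.0), ('ins', 0.16, 0.0), ('tilt', 0.17, 0.0), ('low', 0.21, 0.0)] [ 0.66  0.93  0.33  1.25 -0.8   1.79  1.18]
56 [('up', 0.62, 0.0), ('w0', 0.17, 0.0), ('g', 0.05, 0.0), ('lift', 0.06, 0.0), ('m1', 0.18, 0.0), ('m2', 0.02, 0.0), ('pre', 0.04, 0.0), ('ins', 0.16, 0.0), ('tilt', 0.17, 0.0), ('low', 0.2, 0.0)] [ 0.77  0.96  0.15  1.21 -0.73  1.79  1.1 ]
60 [('up', 0.62, 0.0), ('w0', 0.14, 0.0), ('g', 0.02, 0.0), ('lift', 0.03, 0.0), ('m1', 0.13, 0.0), ('m2', 0.02, 0.0), ('pre', 0.04, 0.0), ('ins', 0.15, 0.0), ('tilt', 0.16, 0.0), ('low', 0.2, 0.0)] [ 0.87  1.   -0.04  1.16 -0.66  1.8   1.02]
```

```bash
python3 -c "
from route import *
s=None
for n,w,k in wps(55)[:3]: print(n); s=plan(*w,{'up':3,'w0':13,'g':8}[n],s,grip=1)
"
```

```text
up
max 0.8
[[1,0.0,0.0,-0.8,0.0,0.0,0.0],[1,0.0,0.0,-0.8,0.0,0.0,0.0],[1,0.0,0.0,-0.8,0.0,0.0,0.0]]
w0
max 0.74
[[1,-0.26,-0.0,0.43,0.0,0.74,0.0],[1,-0.29,-0.0,0.41,0.0,0.74,0.0],[1,-0.32,-0.0,0.38,0.0,0.74,0.0],[1,-0.34,-0.0,0.36,0.0,0.74,0.0],[1,-0.37,-0.0,0.33,0.0,0.74,0.0],[1,-0.39,-0.0,0.3,0.0,0.74,0.0],[1,-0.41,-0.0,0.27,0.0,0.74,0.0],[1,-0.43,-0.0,0.24,0.0,0.74,0.0]]
[[1,-0.45,-0.0,0.21,0.0,0.74,0.0],[1,-0.46,-0.0,0.18,0.0,0.74,0.0],[1,-0.48,-0.0,0.14,0.0,0.74,0.0],[1,-0.48,-0.0,0.11,0.0,0.74,0.0],[1,-0.49,0.0,0.07,0.0,0.74,0.0]]
g
max 0.6
[[1,0.0,0.0,0.6,0.0,0.0,0.0],[1,0.0,0.0,0.6,0.0,0.0,0.0],[1,0.0,0.0,0.6,0.0,0.0,0.0],[1,0.0,0.0,0.6,0.0,0.0,0.0],[1,0.0,0.0,0.6,0.0,0.0,0.0],[1,0.0,0.0,0.6,0.0,0.0,0.0],[1,0.0,0.0,0.6,0.0,0.0,0.0],[1,0.0,0.0,0.6,0.0,0.0,0.0]]
```

Emit:
carry_out(
  commands=[
    [1,0,0,-0.8,0,0,0],
    [1,0,0,-0.8,0,0,0],
    [1,0,0,-0.8,0,0,0],
    [1,-0.26,0,0.43,0,0.74,0],
    [1,-0.29,0,0.41,0,0.74,0],
    [1,-0.32,0,0.38,0,0.74,0],
    [1,-0.34,0,0.36,0,0.74,0],
    [1,-0.37,0,0.33,0,0.74,0],
  ],
)

```text
clock: 29.7
position: [0.6592, 0.1712, 0.2459]
ee_rot: [-2.017, -2.017, -0.382]
force: [0.1, 0.0, -0.8]
width: 0.998
gripper_force: 0.0
```

Emit:
carry_out(
  commands=[
    [1,-0.39,0,0.3,0,0.74,0],
    [1,-0.41,0,0.27,0,0.74,0],
    [1,-0.43,0,0.24,0,0.74,0],
    [1,-0.45,0,0.21,0,0.74,0],
    [1,-0.46,0,0.18,0,0.74,0],
    [1,-0.48,0,0.14,0,0.74,0],
    [1,-0.48,0,0.11,0,0.74,0],
    [1,-0.49,0,0.07,0,0.74,0],
  ],
)

```text
clock: 30.5
position: [0.6593, 0.1203, 0.1611]
ee_rot: [-1.639, -1.638, -0.86]
force: [-0.3, 0.4, -0.4]
width: 1.002
gripper_force: 0.0
```

Emit:
carry_out(
  commands=[
    [1,0,0,0,0,0,0],
    [1,0,0,0,0,0,0],
  ],
)

```text
clock: 30.7
position: [0.6595, 0.1206, 0.1614]
ee_rot: [-1.642, -1.64, -0.856]
force: [-0.6, 0.8, 0.2]
width: 1.0
gripper_force: 0.0
```

```bash
python3 -c "
from route import *
print(p0,R0.as_rotvec(),q0.round(2))
t=pose(H,ZG,90,55,-1,.12);print(t[0],t[1].as_rotvec())
s=plan(*pose(H,ZG,90,55,-1,.06),4,None,grip=1); s=plan(*pose(H,ZG,90,55,-1,0),5,s,grip=1)
"
```

```text
[0.65945673 0.12061223 0.16136553] [-1.64212974 -1.63997236 -0.8559447 ] [ 0.02  0.77  0.28  1.62 -1.14  1.4   0.85]
[0.66       0.12076564 0.16293122] [-1.64327569 -1.64327569 -0.85543518]
max 0.59
[[1,0.01,0.01,0.59,-0.0,-0.01,-0.0],[1,0.01,0.01,0.59,-0.0,-0.01,-0.0],[1,0.01,0.01,0.59,-0.0,-0.01,-0.0],[1,0.01,0.01,0.59,-0.0,-0.01,-0.0]]
max 0.48
[[1,-0.0,0.0,0.48,0.0,0.0,0.0],[1,-0.0,0.0,0.48,0.0,0.0,0.0],[1,-0.0,0.0,0.48,0.0,0.0,0.0],[1,-0.0,0.0,0.48,0.0,0.0,0.0],[1,-0.0,0.0,0.48,0.0,0.0,0.0]]
```

Emit:
carry_out(
  commands=[
    [1,0.01,0.01,0.59,0,-0.01,0],
    [1,0.01,0.01,0.59,0,-0.01,0],
    [1,0.01,0.01,0.59,0,-0.01,0],
    [1,0.01,0.01,0.59,0,-0.01,0],
    [1,0,0,0.48,0,0,0],
    [1,0,0,0.48,0,0,0],
    [1,0,0,0.48,0,0,0],
    [1,0,0,0.48,0,0,0],
  ],
)

```text
clock: 31.5
position: [0.6608, 0.2096, 0.1012]
ee_rot: [-1.643, -1.644, -0.856]
force: [0.6, -0.1, 0.3]
width: 0.998
gripper_force: 0.0
```

Emit:
carry_out(
  commands=[
    [1,0,0,0.48,0,0,0],
    [1,0,0,0,0,0,0],
    [0,0,0,0,0,0,0],
    [0,0,0,0,0,0,0],
    [0,0,0,0,0,0,0],
    [0,0,0,0,0,0,0],
    [0,0,0,0,0,0,0],
    [0,0,0,0,0,0,0],
  ],
)

```text
clock: 32.3
position: [0.6608, 0.2187, 0.0951]
ee_rot: [-1.643, -1.644, -0.856]
force: [0.5, -0.1, 0.1]
width: 0.527
gripper_force: 0.0
```

Emit:
carry_out(
  commands=[
    [0,0,0,0,0,0,0],
    [0,0,0,0,0,0,0],
    [0,0,0,0,0,0,0],
    [0,0,0,0,0,0,0],
    [0,0,0,0,0,0,0],
    [0,0,0,0,0,0,0],
    [0,0,0,0,0,0,0],
    [0,0,0,0,0,0,0],
  ],
)

```text
clock: 33.1
position: [0.6606, 0.2189, 0.095]
ee_rot: [-1.643, -1.644, -0.856]
force: [0.2, 0.8, -0.1]
width: 0.103
gripper_force: 60.0
```

Emit:
carry_out(
  commands=[
    [0,0,0,0,0,0,0],
    [0,0,0,0,0,0,0],
    [0,0,0,0,0,0,0],
  ],
)

```text
clock: 33.4
position: [0.6606, 0.2189, 0.095]
ee_rot: [-1.643, -1.644, -0.856]
force: [-0.4, 0.0, -0.8]
width: 0.106
gripper_force: 60.0
```

```bash
cat > eye.py <<'E'
from route import *
def eyeobs(h):
    """look at scoop eye ring near handle h (world of eye)"""
    for n in("side","top"):
        W=cloud(arm.get_image(n)); m=(np.abs(W-np.array(h))<[.02,.03,.028]).all(-1); Q=W[m]
        if len(Q)>5: print(n,len(Q),"mean",Q.mean(0).round(4),"lo",Q.min(0).round(4),"hi",Q.max(0).round(4))
        else: print(n,len(Q))
E
python3 -c "
from eye import *
o=arm.observe();print(o['clock'],p0,R0.as_rotvec(),o['width'],o['force'],q0.round(2)); t=pose(H,ZG,90,55,-1);print(t[0],t[1].as_rotvec())
eyeobs([.66,.2035,.19])
s=None
for n,w,k in wps(55)[3:5]: print(n); s=plan(*w,{'lift':10,'m1':14}[n],s,grip=0)
"
```

```text
33.4 [0.6606353  0.2188752  0.09496363] [-1.64275153 -1.64421902 -0.85565773] 0.10578483935002485 [-0.40998808  0.03710068 -0.757935  ] [-0.08  0.83  0.2   1.69 -1.25  1.23  0.91]
[0.66       0.21906389 0.09410205] [-1.64327569 -1.64327569 -0.85543518]
side 100 mean [0.6588 0.1994 0.187 ] lo [0.647  0.1759 0.1629] hi [0.6692 0.2243 0.2083]
top 114 mean [0.6583 0.1974 0.191 ] lo [0.6409 0.1749 0.1622] hi [0.6796 0.2225 0.2116]
lift
max 0.62
[[0,0.62,-0.0,-0.43,-0.0,0.0,0.0],[0,0.62,-0.0,-0.43,-0.0,0.0,0.0],[0,0.62,-0.0,-0.43,-0.0,0.0,0.0],[0,0.62,-0.0,-0.43,-0.0,0.0,0.0],[0,0.62,-0.0,-0.43,-0.0,0.0,0.0],[0,0.62,-0.0,-0.43,-0.0,0.0,0.0],[0,0.62,-0.0,-0.43,-0.0,0.0,0.0],[0,0.62,-0.0,-0.43,-0.0,0.0,0.0]]
[[0,0.62,-0.0,-0.43,-0.0,0.0,0.0],[0,0.62,-0.0,-0.43,-0.0,0.0,0.0]]
m1
max 0.6
[[0,-0.33,-0.6,-0.48,0.0,0.0,0.0],[0,-0.33,-0.6,-0.48,0.0,0.0,0.0],[0,-0.33,-0.6,-0.48,0.0,0.0,0.0],[0,-0.33,-0.6,-0.48,0.0,0.0,0.0],[0,-0.33,-0.6,-0.48,0.0,0.0,0.0],[0,-0.33,-0.6,-0.48,0.0,0.0,0.0],[0,-0.33,-0.6,-0.48,0.0,0.0,0.0],[0,-0.33,-0.6,-0.48,0.0,0.0,0.0]]
[[0,-0.33,-0.6,-0.48,0.0,0.0,0.0],[0,-0.33,-0.6,-0.48,0.0,0.0,0.0],[0,-0.33,-0.6,-0.48,0.0,0.0,0.0],[0,-0.33,-0.6,-0.48,0.0,0.0,0.0],[0,-0.33,-0.6,-0.48,0.0,0.0,0.0],[0,-0.33,-0.6,-0.48,0.0,0.0,0.0]]
```

Emit:
carry_out(
  commands=[
    [0,0.3,0,-0.2,0,0,0],
    [0,0.6,0,-0.42,0,0,0],
    [0,0.62,0,-0.43,0,0,0],
    [0,0.62,0,-0.43,0,0,0],
    [0,0.62,0,-0.43,0,0,0],
    [0,0.62,0,-0.43,0,0,0],
    [0,0.62,0,-0.43,0,0,0],
    [0,0.62,0,-0.43,0,0,0],
  ],
)

```text
clock: 34.3
position: [0.6606, 0.2195, 0.2384]
ee_rot: [-1.643, -1.646, -0.857]
force: [-0.9, 0.3, -1.4]
width: 0.105
gripper_force: 60.0
```

Emit:
carry_out(
  commands=[
    [0,0.62,0,-0.43,0,0,0],
    [0,0.62,0,-0.43,0,0,0],
    [0,0.34,0,-0.24,0,0,0],
    [0,-0.33,-0.6,-0.48,0,0,0],
    [0,-0.33,-0.6,-0.48,0,0,0],
    [0,-0.33,-0.6,-0.48,0,0,0],
    [0,-0.33,-0.6,-0.48,0,0,0],
    [0,-0.33,-0.6,-0.48,0,0,0],
  ],
)

```text
clock: 35.1
position: [0.5847, 0.1462, 0.2849]
ee_rot: [-1.643, -1.645, -0.856]
force: [-0.1, -0.2, -2.1]
width: 0.103
gripper_force: 60.0
```

Emit:
carry_out(
  commands=[
    [0,-0.33,-0.6,-0.48,0,0,0],
    [0,-0.33,-0.6,-0.48,0,0,0],
    [0,-0.33,-0.6,-0.48,0,0,0],
    [0,-0.33,-0.6,-0.48,0,0,0],
    [0,-0.33,-0.6,-0.48,0,0,0],
    [0,-0.33,-0.6,-0.48,0,0,0],
    [0,-0.33,-0.6,-0.48,0,0,0],
    [0,-0.33,-0.6,-0.48,0,0,0],
  ],
)

```text
clock: 35.9
position: [0.4644, 0.0291, 0.2852]
ee_rot: [-1.643, -1.644, -0.856]
force: [0.2, 0.2, -2.3]
width: 0.106
gripper_force: 60.0
```

```bash
python3 -c "
from eye import *
o=arm.observe();print(o['clock'],p0,R0.as_rotvec(),o['width'],o['force'],q0.round(2)); t=pose([.45,0,.19],ZG,90,55,-1);print(t[0],t[1].as_rotvec())
eyeobs(p0-R0.apply([0,0,.019])+[0,0,.085])
s=None
for n,w,k in wps(55)[5:6]: print(n); s=plan(*w,18,s,grip=0)
q=q0;prev=(p0,R0)
for n,w,k in wps(55)[5:]: 
        q,m,E=seg(q,prev,w,k);prev=w;print((n,round(float(m),2),round(float(E),3)),q.round(2))
"
```

```text
35.9 [0.46442239 0.02912609 0.28516503] [-1.64297241 -1.64417312 -0.85591576] 0.10627702257260044 [ 0.24458005  0.24447214 -2.27980009] [ 0.17  0.42  0.36  1.92 -0.92  1.54  0.93]
[0.45       0.01556389 0.28410205] [-1.64327569 -1.64327569 -0.85543518]
side 176 mean [0.4621 0.0098 0.379 ] lo [ 0.4556 -0.0156  0.3531] hi [0.47   0.0322 0.3996]
top 124 mean [0.4619 0.0065 0.3856] lo [ 0.4452 -0.0164  0.3533] hi [0.4825 0.0293 0.4023]
m2
max 0.66
[[0,-0.46,-0.03,-0.66,0.0,0.0,-0.0],[0,-0.46,-0.03,-0.66,0.0,0.0,-0.0],[0,-0.46,-0.03,-0.66,0.0,0.0,-0.0],[0,-0.46,-0.03,-0.66,0.0,0.0,-0.0],[0,-0.46,-0.03,-0.66,0.0,0.0,-0.0],[0,-0.46,-0.03,-0.66,0.0,0.0,-0.0],[0,-0.46,-0.03,-0.66,0.0,0.0,-0.0],[0,-0.46,-0.03,-0.66,0.0,0.0,-0.0]]
[[0,-0.46,-0.03,-0.66,0.0,0.0,-0.0],[0,-0.46,-0.03,-0.66,0.0,0.0,-0.0],[0,-0.46,-0.03,-0.66,0.0,0.0,-0.0],[0,-0.46,-0.03,-0.66,0.0,0.0,-0.0],[0,-0.46,-0.03,-0.66,0.0,0.0,-0.0],[0,-0.46,-0.03,-0.66,0.0,0.0,-0.0],[0,-0.46,-0.03,-0.66,0.0,0.0,-0.0],[0,-0.46,-0.03,-0.66,0.0,0.0,-0.0]]
[[0,-0.46,-0.03,-0.66,0.0,0.0,-0.0],[0,-0.46,-0.03,-0.66,0.0,0.0,-0.0]]
('m2', 0.02, 0.0) [ 0.76  0.78  0.24  1.24 -0.68  1.98  1.02]
('pre', 0.04, 0.0) [ 0.76  0.89  0.23  1.31 -0.67  1.82  1.12]
('ins', 0.16, 0.0) [ 0.72  0.96  0.22  1.19 -0.72  1.84  1.04]
('tilt', 0.17, 0.0) [ 0.74  0.94  0.19  1.21 -0.75  1.8   1.12]
('low', 0.2, 0.0) [ 0.74  0.95  0.19  1.22 -0.75  1.79  1.12]
```

Emit:
carry_out(
  commands=[
    [0,-0.46,-0.03,-0.66,0,0,0],
    [0,-0.46,-0.03,-0.66,0,0,0],
    [0,-0.46,-0.03,-0.66,0,0,0],
    [0,-0.46,-0.03,-0.66,0,0,0],
    [0,-0.46,-0.03,-0.66,0,0,0],
    [0,-0.46,-0.03,-0.66,0,0,0],
    [0,-0.46,-0.03,-0.66,0,0,0],
    [0,-0.46,-0.03,-0.66,0,0,0],
  ],
)

```text
clock: 36.8
position: [0.4596, -0.1325, 0.2853]
ee_rot: [-1.643, -1.644, -0.856]
force: [0.0, -0.6, -2.8]
width: 0.101
gripper_force: 60.0
```

```bash
python3 -c "
from eye import *
print(p0,R0.as_rotvec(),q0.round(2))
plan(*wps(55)[5][1],11,None,grip=0)"
```

```text
[ 0.45955429 -0.13251637  0.28531014] [-1.64331354 -1.6438016  -0.85563711] [ 0.39  0.56  0.43  1.69 -0.8   1.77  1.05]
max 0.6
[[0,-0.42,-0.03,-0.6,0.0,0.0,0.0],[0,-0.42,-0.03,-0.6,0.0,0.0,0.0],[0,-0.42,-0.03,-0.6,0.0,0.0,0.0],[0,-0.42,-0.03,-0.6,0.0,0.0,0.0],[0,-0.42,-0.03,-0.6,0.0,0.0,0.0],[0,-0.42,-0.03,-0.6,0.0,0.0,0.0],[0,-0.42,-0.03,-0.6,0.0,0.0,0.0],[0,-0.42,-0.03,-0.6,0.0,0.0,0.0]]
[[0,-0.42,-0.03,-0.6,0.0,0.0,0.0],[0,-0.42,-0.03,-0.6,0.0,0.0,0.0],[0,-0.42,-0.03,-0.6,0.0,0.0,0.0]]
```

Emit:
carry_out(
  commands=[
    [0,-0.42,-0.03,-0.6,0,0,0],
    [0,-0.42,-0.03,-0.6,0,0,0],
    [0,-0.42,-0.03,-0.6,0,0,0],
    [0,-0.42,-0.03,-0.6,0,0,0],
    [0,-0.42,-0.03,-0.6,0,0,0],
    [0,-0.42,-0.03,-0.6,0,0,0],
    [0,-0.42,-0.03,-0.6,0,0,0],
    [0,-0.42,-0.03,-0.6,0,0,0],
  ],
)

```text
clock: 37.6
position: [0.4534, -0.2788, 0.2852]
ee_rot: [-1.643, -1.643, -0.855]
force: [-0.2, -0.1, -2.2]
width: 0.103
gripper_force: 60.0
```

Emit:
carry_out(
  commands=[
    [0,-0.42,-0.03,-0.6,0,0,0],
    [0,-0.42,-0.03,-0.6,0,0,0],
    [0,-0.42,-0.03,-0.6,0,0,0],
    [0,0,0,0,0,0,0],
    [0,0,0,0,0,0,0],
  ],
)

```text
clock: 38.1
position: [0.451, -0.3329, 0.2851]
ee_rot: [-1.643, -1.643, -0.857]
force: [-0.4, 0.3, -3.4]
width: 0.105
gripper_force: 60.0
```

```bash
python3 -c "
from eye import *
import pickle
print(p0,R0.as_rotvec(),q0.round(2))
w=wps(55)[5][1];print(w[0])
plan(wps(55)[6][1][0],wps(55)[6][1][1],10,None,grip=0)
d={n:arm.get_image(n) for n in('side','top')};pickle.dump(d,open('i1.pkl','wb'))
ey=p0-R0.apply([0,0,.019])+[0,0,.085]; print('eye nominal',ey)
for n in d:
  W=cloud(d[n])
  for nm,c,h in (('ring',ey+[0,0,-.002],(.012,.03,.028)),('handleLow',ey+[0,0,-.13],(.02,.03,.02)),('peg',[.515,-.349,.255],(.028,.02,.02))):
    Q=W[(np.abs(W-np.array(c))<h).all(-1)]
    if len(Q)>3: print(n,nm,len(Q),Q.mean(0).round(4),Q.min(0).round(4),Q.max(0).round(4))
"
```

```text
[ 0.45095798 -0.33294746  0.28510786] [-1.64347071 -1.6427404  -0.85676139] [ 0.74  0.78  0.28  1.24 -0.69  1.99  1.03]
[ 0.45       -0.33343611  0.28410205]
max 0.39
[[0,-0.39,0.02,0.27,0.0,-0.0,0.0],[0,-0.39,0.02,0.27,0.0,-0.0,0.0],[0,-0.39,0.02,0.27,0.0,-0.0,0.0],[0,-0.39,0.02,0.27,0.0,-0.0,0.0],[0,-0.39,0.02,0.27,0.0,-0.0,0.0],[0,-0.39,0.02,0.27,0.0,-0.0,0.0],[0,-0.39,0.02,0.27,0.0,-0.0,0.0],[0,-0.39,0.02,0.27,0.0,-0.0,0.0]]
[[0,-0.39,0.02,0.27,0.0,-0.0,0.0],[0,-0.39,0.02,0.27,0.0,-0.0,0.0]]
eye nominal [ 0.45094025 -0.34851792  0.38099641]
side ring 366 [ 0.4482 -0.3505  0.3786] [ 0.4395 -0.3785  0.351 ] [ 0.4629 -0.3272  0.4013]
top ring 128 [ 0.45   -0.3477  0.3869] [ 0.4391 -0.3783  0.3534] [ 0.4613 -0.3261  0.4019]
top handleLow 29 [ 0.4488 -0.3352  0.2469] [ 0.4439 -0.3383  0.2311] [ 0.4549 -0.3191  0.2697]
top peg 86 [ 0.5156 -0.3465  0.2586] [ 0.4886 -0.3518  0.249 ] [ 0.5419 -0.3428  0.2668]
```

```bash
python3 -c "
from eye import *
import pickle
d=pickle.load(open('i1.pkl','rb'));d0=pickle.load(open('i0.pkl','rb'))
ey=p0-R0.apply([0,0,.019])+[0,0,.085]
for n in d:
  W=cloud(d[n])
  Q=W[(np.abs(W-(ey+[0,0,.010]))<(.014,.03,.016)).all(-1)]
  print(n,len(Q),'hi z',np.sort(Q[:,2])[-4:].round(4))
  for a in (.372,.378,.384,.390,.396):
    q=Q[(abs(Q[:,2]-a)<.003)]
    if len(q)>3: print(a,len(q),'y',q[:,1].min().round(4),q[:,1].max().round(4),((q[:,1].min()+q[:,1].max())/2).round(4),'x',q[:,0].min().round(4),q[:,0].max().round(4))
  (c,r)=cv2.minEnclosingCircle(Q[Q[:,2]>ey[2]-.004][:,1:].astype(np.float32)); print('circ',c,r)
S=cloud(d0['side']); 
for x in (.495,.505,.515,.525,.54):
  for n in('side','top'):
    S=cloud(d0[n]);Q=S[(abs(S[...,0]-x)<.005)&(abs(S[...,1]+.349)<.012)&(abs(S[...,2]-.255)<.02)]
    print(x,n,len(Q),'y',Q[:,1].min().round(4),Q[:,1].max().round(4),'z',Q[:,2].min().round(4),Q[:,2].max().round(4))
"
```

```text
side 203 hi z [0.4008 0.4008 0.4012 0.4013]
0.378 37 y -0.3679 -0.3272 -0.3475 x 0.4444 0.4533
0.384 33 y -0.3676 -0.3293 -0.3485 x 0.4445 0.4542
0.39 47 y -0.3663 -0.3308 -0.3485 x 0.4445 0.456
0.396 61 y -0.3628 -0.3342 -0.3485 x 0.4446 0.4556
circ (-0.3475736379623413, 0.3825622797012329) 0.02053506299853325
top 99 hi z [0.4012 0.4012 0.4019 0.4019]
0.384 9 y -0.3282 -0.3261 -0.3271 x 0.4463 0.4547
0.39 19 y -0.3646 -0.3281 -0.3463 x 0.4452 0.4545
0.396 39 y -0.3595 -0.3306 -0.345 x 0.4452 0.4541
circ (-0.34542128443717957, 0.3834293484687805) 0.019969912245869637
0.495 side 18 y -0.3531 -0.3456 z 0.2595 0.2651
0.495 top 16 y -0.3522 -0.3435 z 0.2603 0.2668
0.505 side 16 y -0.354 -0.3464 z 0.2568 0.2652
0.505 top 16 y -0.3512 -0.3431 z 0.2563 0.2653
0.515 side 14 y -0.3532 -0.3481 z 0.253 0.262
0.515 top 16 y -0.3513 -0.3426 z 0.2526 0.2624
0.525 side 15 y -0.354 -0.3449 z 0.2517 0.2582
0.525 top 15 y -0.3504 -0.3432 z 0.253 0.2598
0.54 side 16 y -0.3534 -0.3456 z 0.2481 0.2555
0.54 top 16 y -0.3504 -0.3425 z 0.2492 0.2565
```

```bash
python3 -c "
from eye import *
a=(90,55,-1); Y=-.350
s=plan(*hpose([.456,Y,.2625],0,*a),10,None,grip=0)
"
```

```text
max 0.4
[[0,-0.4,0.02,0.26,-0.0,-0.0,0.0],[0,-0.4,0.02,0.26,-0.0,-0.0,0.0],[0,-0.4,0.02,0.26,-0.0,-0.0,0.0],[0,-0.4,0.02,0.26,-0.0,-0.0,0.0],[0,-0.4,0.02,0.26,-0.0,-0.0,0.0],[0,-0.4,0.02,0.26,-0.0,-0.0,0.0],[0,-0.4,0.02,0.26,-0.0,-0.0,0.0],[0,-0.4,0.02,0.26,-0.0,-0.0,0.0]]
[[0,-0.4,0.02,0.26,-0.0,-0.0,0.0],[0,-0.4,0.02,0.26,-0.0,-0.0,0.0]]
```

Emit:
carry_out(
  commands=[
    [0,-0.4,0.02,0.26,0,0,0],
    [0,-0.4,0.02,0.26,0,0,0],
    [0,-0.4,0.02,0.26,0,0,0],
    [0,-0.4,0.02,0.26,0,0,0],
    [0,-0.4,0.02,0.26,0,0,0],
    [0,-0.4,0.02,0.26,0,0,0],
    [0,-0.4,0.02,0.26,0,0,0],
    [0,-0.4,0.02,0.26,0,0,0],
  ],
)

```text
clock: 39.0
position: [0.4556, -0.3353, 0.1892]
ee_rot: [-1.643, -1.644, -0.856]
force: [-0.8, 0.5, -1.7]
width: 0.105
gripper_force: 60.0
```

Emit:
carry_out(
  commands=[
    [0,-0.4,0.02,0.26,0,0,0],
    [0,-0.4,0.02,0.26,0,0,0],
    [0,0,0,0,0,0,0],
    [0,0,0,0,0,0,0],
  ],
)

```text
clock: 39.4
position: [0.4566, -0.3361, 0.1663]
ee_rot: [-1.643, -1.644, -0.856]
force: [0.0, -0.7, -1.5]
width: 0.105
gripper_force: 60.0
```

```bash
python3 -c "
from eye import *
a=(90,55,-1); Y=-.350
ey=p0-R0.apply([0,0,.019])+[0,0,.085];print(ey,arm.observe()['force'])
for n in('side','top'):
  W=cloud(arm.get_image(n)); Q=W[(np.abs(W-(ey+[0,0,.008]))<(.014,.03,.018)).all(-1)]; c,r=cv2.minEnclosingCircle(Q[Q[:,2]>ey[2]-.004][:,1:].astype(np.float32)); print(n,len(Q),c,r,'hi',np.sort(Q[:,2])[-3:],'y',Q[:,1].min(),Q[:,1].max())
s=plan(*hpose([.48,Y,.2628],0,*a),3,None,grip=0)
s=plan(*hpose([.515,Y,.255],0,*a),7,s,grip=0)
"
```

```text
[ 0.45663373 -0.35165103  0.26217011] [ 0.01902961 -0.73620961 -1.49763161]
side 193 (-0.35100090503692627, 0.2636319100856781) 0.01994358003139496 hi [0.28151458 0.28169158 0.28262761] y -0.37063106649157823 -0.331160106236395
top 73 (-0.3484092652797699, 0.267618864774704) 0.01976761221885681 hi [0.28364704 0.28396452 0.2843711 ] y -0.3678878306922169 -0.3289895720891746
max 0.31
[[0,0.01,0.31,0.02,0.0,0.0,0.0],[0,0.01,0.31,0.02,0.0,0.0,0.0],[0,0.01,0.31,0.02,0.0,0.0,0.0]]
max 0.2
[[0,-0.04,0.2,0.03,0.0,0.0,0.0],[0,-0.04,0.2,0.03,0.0,0.0,0.0],[0,-0.04,0.2,0.03,0.0,0.0,0.0],[0,-0.04,0.2,0.03,0.0,0.0,0.0],[0,-0.04,0.2,0.03,0.0,0.0,0.0],[0,-0.04,0.2,0.03,0.0,0.0,0.0],[0,-0.04,0.2,0.03,0.0,0.0,0.0]]
```

Emit:
carry_out(
  commands=[
    [0,0.02,0.31,0.03,0,0,0],
    [0,0.02,0.31,0.03,0,0,0],
    [0,0.01,0.31,0.02,0,0,0],
    [0,0,0,0,0,0,0],
  ],
)

```text
clock: 39.9
position: [0.4815, -0.3329, 0.1663]
ee_rot: [-1.641, -1.646, -0.856]
force: [-0.8, 1.1, -2.9]
width: 0.104
gripper_force: 60.0
```

```bash
python3 -c "
from eye import *
a=(90,55,-1); Y=-.350
ey=p0-R0.apply([0,0,.019])+[0,0,.085];print(ey,arm.observe()['force'])
s=plan(*hpose([.515,Y,.255],0,*a),7,None,grip=0)
"
```

```text
[ 0.481483   -0.34847937  0.262224  ] [-0.80016653  1.08608673 -2.94974933]
max 0.19
[[0,-0.04,0.19,0.02,-0.0,-0.0,0.0],[0,-0.04,0.19,0.02,-0.0,-0.0,0.0],[0,-0.04,0.19,0.02,-0.0,-0.0,0.0],[0,-0.04,0.19,0.02,-0.0,-0.0,0.0],[0,-0.04,0.19,0.02,-0.0,-0.0,0.0],[0,-0.04,0.19,0.02,-0.0,-0.0,0.0],[0,-0.04,0.19,0.02,-0.0,-0.0,0.0]]
```

Emit:
carry_out(
  commands=[
    [0,-0.05,0.19,0,0,0,0],
    [0,-0.05,0.19,0.01,0,0,0],
    [0,-0.04,0.19,0.02,0,0,0],
    [0,-0.04,0.19,0.02,0,0,0],
    [0,0,0,0,0,0,0],
  ],
)

```text
clock: 40.4
position: [0.4996, -0.3349, 0.1616]
ee_rot: [-1.642, -1.645, -0.856]
force: [0.1, -0.7, -2.5]
width: 0.106
gripper_force: 60.0
```

```bash
python3 -c "
from eye import *
a=(90,55,-1); Y=-.350
ey=p0-R0.apply([0,0,.019])+[0,0,.085];print(ey,arm.observe()['force'])
s=plan(*hpose([.517,Y,.2545],0,*a),4,None,grip=0)
s=plan(*hpose([.517,Y,.2545],6,*a),4,s,grip=0)
s=plan(*hpose([.517,Y,.2485],6,*a),3,s,grip=0)
"
```

```text
[ 0.49955797 -0.35051294  0.25746097] [ 0.13251172 -0.66165918 -2.49524634]
max 0.17
[[0,-0.02,0.17,0.02,-0.0,-0.0,0.0],[0,-0.02,0.17,0.02,-0.0,-0.0,0.0],[0,-0.02,0.17,0.02,-0.0,-0.0,0.0],[0,-0.02,0.17,0.02,-0.0,-0.0,0.0]]
max 0.21
[[0,0.0,0.1,-0.0,-0.15,0.0,-0.21],[0,0.0,0.1,-0.0,-0.15,0.0,-0.21],[0,0.0,0.1,-0.0,-0.15,0.0,-0.21],[0,-0.0,0.1,0.0,-0.15,0.0,-0.21]]
max 0.07
[[0,-0.07,-0.01,0.05,0.0,0.0,0.0],[0,-0.07,-0.01,0.05,0.0,0.0,0.0],[0,-0.07,-0.01,0.05,0.0,0.0,0.0]]
```

Emit:
carry_out(
  commands=[
    [0,-0.02,0.17,0.02,0,0,0],
    [0,-0.02,0.17,0.02,0,0,0],
    [0,-0.02,0.14,0.01,0,0,0],
    [0,0,0.1,0,-0.15,0,-0.21],
    [0,0,0.1,0,-0.15,0,-0.21],
    [0,0,0.1,0,-0.15,0,-0.21],
    [0,0,0.1,0,-0.15,0,-0.21],
    [0,0,0,0,0,0,0],
  ],
)

```text
clock: 41.2
position: [0.5206, -0.3355, 0.1605]
ee_rot: [-1.624, -1.713, -0.957]
force: [0.5, -0.2, -2.9]
width: 0.102
gripper_force: 60.0
```

```bash
python3 -c "
from eye import *
a=(90,55,-1); Y=-.350
T=R0*g2(*a).inv(); ey=p0-R0.apply([0,0,.019])+T.apply([0,0,.085]);print('eye',ey,T.as_rotvec(),arm.observe()['force'])
s=plan(*hpose([.512,Y,.249],6,*a),4,None,grip=0)
"
```

```text
eye [ 0.51054742 -0.35098129  0.25589973] [-0.00032058 -0.10525446 -0.00135227] [ 0.54726782 -0.23612878 -2.89429969]
max 0.05
[[0,-0.05,0.01,0.05,0.0,0.0,-0.0],[0,-0.05,0.01,0.05,0.0,0.0,-0.0],[0,-0.05,0.01,0.05,0.0,0.0,-0.0],[0,-0.05,0.01,0.05,0.0,0.0,-0.0]]
```

Eye is on the peg with no contact. Now I'll lower it onto the peg until the weight is carried.

Emit:
carry_out(
  commands=[
    [0,-0.05,0.01,0.05,0,0,0],
    [0,-0.05,0.01,0.05,0,0,0],
    [0,-0.04,0,0.03,0,0,0],
    [0,0,0,0,0,0,0],
    [0,0,0,0,0,0,0],
  ],
)

```text
clock: 41.7
position: [0.5221, -0.3342, 0.1565]
ee_rot: [-1.622, -1.713, -0.956]
force: [-0.6, -0.9, 5.0]
width: 0.106
gripper_force: 60.0
```

Emit:
carry_out(
  commands=[
    [0,-0.04,0,0.03,0,0,0],
    [0,0,0,0,0,0,0],
    [0,0,0,0,0,0,0],
  ],
)

```text
clock: 42.0
position: [0.5223, -0.3341, 0.1562]
ee_rot: [-1.621, -1.714, -0.958]
force: [-1.5, -0.5, 10.2]
width: 0.105
gripper_force: 60.0
```

```bash
python3 -c "
from eye import *
T=R0*g2(90,55,-1).inv(); ey=p0-R0.apply([0,0,.019])+T.apply([0,0,.085]);print('eye',ey,T.as_rotvec(),arm.observe()['force'])
"
```

```text
eye [ 0.51214638 -0.34975734  0.25157945] [ 0.00122449 -0.10568332  0.00026528] [-1.50453276 -0.47879477 10.21164523]
```

Emit:
carry_out(
  commands=[
    [0,0.02,0,-0.02,0,0,0],
    [0,0,0,0,0,0,0],
    [0.2,0,0,0,0,0,0],
    [0.28,0,0,0,0,0,0],
    [0.28,0,0,0,0,0,0],
    [0.28,0,0,0,0,0,0],
    [0.28,0,0,0,0,0,0],
    [0.28,0,0,0,0,0,0],
  ],
)

```text
clock: 42.8
position: [0.5219, -0.3346, 0.155]
ee_rot: [-1.624, -1.713, -0.955]
force: [-0.4, -0.8, -0.5]
width: 0.281
gripper_force: 0.0
```

```bash
python3 -c "
from eye import *
o=arm.observe();print(p0,o['force'],o['width'])
for n in('side','top'):
  W=cloud(arm.get_image(n))
  Q=W[(np.abs(W-[.512,-.35,.262])<(.016,.03,.02)).all(-1)]; print(n,len(Q),'ring top',np.sort(Q[:,2])[-3:],Q.mean(0).round(4),Q.min(0).round(4),Q.max(0).round(4))
  for z in (.06,.1,.12):
    Q=W[(np.abs(W-[.49,-.35,z])<(.08,.045,.008)).all(-1)]; print(z,len(Q),Q.min(0).round(4) if len(Q) else '',Q.max(0).round(4) if len(Q) else '')
q=q0;R=R0
q,m,E=seg(q,(p0,R0),(p0+R0.apply([0,0,-.15]),R0),6);print(m,E,q.round(2))
"
```

```text
[ 0.52194329 -0.33455287  0.15503873] [-0.39787868 -0.75270639 -0.52542955] 0.2808175090601386
side 165 ring top [0.27147977 0.2717911  0.27252345] [ 0.5089 -0.3531  0.261 ] [ 0.4979 -0.3695  0.2426] [ 0.5279 -0.33    0.2725]
0.06 674 [ 0.4463 -0.3867  0.052 ] [ 0.5173 -0.31    0.0678]
0.1 57 [ 0.4556 -0.3863  0.0921] [ 0.5236 -0.3116  0.1022]
0.12 0  
top 105 ring top [0.27250866 0.27263244 0.27377575] [ 0.5107 -0.3449  0.2634] [ 0.496  -0.3646  0.2431] [ 0.5262 -0.3282  0.2738]
0.06 512 [ 0.4446 -0.3849  0.0522] [ 0.5693 -0.3112  0.0679]
0.1 100 [ 0.4545 -0.3844  0.092 ] [ 0.5697 -0.312   0.1073]
0.12 21 [ 0.522  -0.3556  0.1124] [ 0.5683 -0.3402  0.1266]
0.020000000000603535 0.0016695407569577454 [ 1.17  1.14 -0.81  0.71 -0.12  1.98  0.58]
```

Emit:
carry_out(
  commands=[
    [0.28,0,0,-0.2,0,0,0],
    [0.28,0,0,-0.4,0,0,0],
    [0.28,0,0,-0.5,0,0,0],
    [0.28,0,0,-0.5,0,0,0],
    [0.28,0,0,-0.5,0,0,0],
    [0.28,0,0,-0.5,0,0,0],
    [0.28,0,0,-0.5,0,0,0],
    [0.28,0,0,0,0,0,0],
  ],
)

```text
clock: 43.7
position: [0.5166, -0.4003, 0.2002]
ee_rot: [-1.627, -1.714, -0.955]
force: [-0.5, -0.7, -1.2]
width: 0.279
gripper_force: 0.0
```

Emit:
carry_out(
  commands=[
    [0.28,0,0,0,0,0,0],
    [0.28,0,0,0,0,0,0],
    [0.28,0,0,0,0,0,0],
    [0.28,0,0,0,0,0,0],
    [0.28,0,0,0,0,0,0],
    [0.28,0,0,0,0,0,0],
    [0.28,0,0,0,0,0,0],
    [0.28,0,0,0,0,0,0],
  ],
)

```text
clock: 44.5
position: [0.5173, -0.398, 0.1994]
ee_rot: [-1.624, -1.713, -0.955]
force: [-0.3, -0.2, 0.1]
width: 0.283
gripper_force: 0.0
```

```bash
cat > fin.py <<'E'
from eye import *
o=arm.observe();print(o["clock"],p0,o['force'])
for n in('side','top'):
  W=cloud(arm.get_image(n))
  Q=W[(np.abs(W-[.525,-.35,.258])<(.03,.03,.022)).all(-1)&(np.abs(W[...,1]+.35)>.010)]; print(n,len(Q),'ring',Q.mean(0).round(4),Q.min(0).round(4),Q.max(0).round(4))
  Q=W[(np.abs(W-[.49,-.35,.075])<(.08,.045,.045)).all(-1)]; print('bowl',len(Q),Q.mean(0).round(4),Q.min(0).round(4),Q.max(0).round(4))
W=cloud(arm.get_image("top")); r=np.hypot(W[...,0]-.508,W[...,1]-.3465)
for y in range(186,222,2): print(' '.join('%2d'%(W[y,x,2]*1000) if r[y,x]<.064 and W[y,x,2]<.1 else ' .' for x in range(178,226,2)))
E
python3 fin.py
```

```text
44.5 [ 0.51728656 -0.3979977   0.19937162] [-0.26797198 -0.15519169  0.10826328]
side 89 ring [ 0.5095 -0.3554  0.2566] [ 0.5051 -0.37    0.238 ] [ 0.5162 -0.3301  0.269 ]
bowl 1546 [ 0.497  -0.3467  0.0721] [ 0.4458 -0.3873  0.0304] [ 0.57   -0.3102  0.1199]
top 38 ring [ 0.5106 -0.3394  0.2615] [ 0.5053 -0.3647  0.2435] [ 0.5173 -0.3278  0.2718]
bowl 833 [ 0.4907 -0.3504  0.0687] [ 0.4446 -0.3862  0.0301] [ 0.5697 -0.311   0.1195]
 .  .  .  .  . 83 77 67 56 48 40 37 25 17 12  5 14 16  .  .  2  .  .  .
 .  .  .  . 82 75 66 50 45 33 20 33 35 32 27 10 10  7  4  .  . 31  1  .
 .  . 97  . 74 59 50 38 35 21 31 33 32 35 24  7 10  7 10  6  .  . 32 -3
 .  .  . 77 68 52 42 34 18  8 31 33 32 33 29 14  6  8  7  4  7  .  . 16
 .  .  . 69 56 46 30 18 12  6 10 38 31 34 35 19  7  8  6 10 12  .  .  .
 . 92 82 62 49 35 23  9  9  9 12 34 20 16 12  8  9 10  8  5  9  .  . 62
 .  . 72 63 49 32 22  4  9 11  8  8 10 11  8  9  8 11  8 15  6  6  . 70
 . 83  . 55 43 30 18  8  8  9  7 11  8 11  9  8  6 35 30 35 34 24  . 72
 .  .  . 56 44 30 15  6 10  9  8 11 39 35 33 12  9 36 33 37 36 27  .  .
 . 81 67 51 38 26 14 10 13  8 10  7 36 34 34 38 16 35 37 39 37 26  .  .
 .  . 69 54 41 27 15  8 13  6  8 13 32 35 34 31 14 32 34 38 37 31  .  .
 . 86 72 60 43 31 13 10  7  8 10 35 32 34 37 29  8  8 10  7 11  .  .  .
 . 90 74 61 52 30 22 10  8  7 11  6  9 11 36 21  8  9 10  6  5  .  . 61
 . 95 79 71 50 40 25 13 12  8 58 55  9 10  8 13  8 32 34 24  .  .  . 45
 .  . 89 75 62 47 32 17 13 55 61 61 59 56 41  9 29 34 33 37  .  . 59 33
 .  .  .  . 69 57 42 27 16 61 60 58 62 52 31 23 39 38 32  .  .  . 43 15
 .  .  .  . 83 70 57 43 27 57 59 59 62 54 31 16 32 30  .  .  . 45 12  3
 .  .  .  .  . 84 67 55 46 31 56 58 58  . 27  9 11  .  .  . 45  8  0  .
```

All six cubes are in the bucket, the scoop hangs still by its eye, and the gripper is clear.

```bash
python3 -c "
from cell import arm
print(arm.sign_off())"
```

```text
the job is handed in; nothing more can be done
None
```

I handed the job in at about 45 s of the 72 s limit: the depth images show all six cubes in the bucket and the bin empty, I set the scoop down on the counter and let go, and it now hangs by its eye on the peg; the hand-in gave no verdict.

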